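Unclamp the used-oil can and stand it on the dish

TASK

The metal used-oil can stands on its stand under the little roof, held down by a toggle clamp. Swing the clamp's lever fully over so that the clamp stays open, then lift the can off by its handle, never tipping it, and set it down gently, upright and flat inside the ceramic dish beside the stand. Leave the clamp open, let go of the can, and do not shift the dish or the glass jars.

Things in the scene. Friction and masses are not known exactly. Their poses are not given: they have to be found in the camera images.
- stand: Fixed dark steel stand; origin at the centre of its underside, x from its open front (robot side) to its back, y to its left (clamp side), z up. Plinth 150 x 150 mm, top at z = 50; a lip 8 mm high (122 x 122 mm inside) surrounds the can's foot: lift the can 10 mm or more before drawing it out. Two 14 mm posts at x = +90, y = +-60 carry a roof; front and sides are open.
- roof_edge (a point): Middle of the front edge of the roof's underside, 365 mm above the bench, axes as the stand. The roof plate reaches from here 125 mm back (+x) and 60 mm to each side, over the can: a gripper cannot come straight down on the handle; it must lean 25 to 50 degrees with its body back towards the stand's front (-x).
- clamp (a joint): Toggle clamp angle about a level pivot along the stand's x: 0 = closed (hold-down arm level, 2 mm above the can's foot flange, lever upright), 1.75 = fully open (arm upright, lever lying outwards to the stand's +y). A spring drives it away from 0.70 to the side it is on: 0.4 N m when closed (5 to 7 N near the lever's end), nil at 0.70; past that it swings open by itself and stays.
- clamp_pivot (a point): Centre of the clamp's pivot, fixed at x = -30, y = +125, z = 69 mm of the stand; axes as the stand. Two cheeks beside it rise to z = 80. The hold-down arm is 77 mm long, 10 mm thick, at a right angle to the lever.
- lever_tip (a point): End of the clamp's lever, 92 mm from the pivot; z along the lever, outwards. The lever is a 10 mm square bar with a black grip 16 (stand's x) x 14 mm over its last 50 mm. When closed, 70 mm are free between the lever and the can's round side, so shut fingertips can go down beside the lever's end and push it outwards and down in an arc.
- can_handle (a point): Middle of the can's rigid steel handle: a level square bar 14 x 14 mm, 88 mm long, its long axis is this point's x (z up), on two 10 x 14 mm legs 33 mm either side of the middle. It lies 175 mm above the can's underside, 38 mm clear over its lid. The can's mass centre is straight below.
- can_mid (a point): Centre of the can's body, 65 mm above its underside (axes as the handle). Closed metal can of about 0.3 to 0.6 kg, 130 mm high without the handle, 90 mm in diameter, with a foot flange 112 mm in diameter and 12 mm high. It stands free on the plinth inside the lip.
- dish: Loose white ceramic dish, round; origin at the centre of its underside, z up. Foot 160 mm and rim 180 mm in diameter, 18 mm high; flat inner floor 6 mm above its underside, about 150 mm in diameter. It is on the left or on the right in front of the stand.
- squat: Bystander: short squat glass jar, 90 mm in diameter, 85 mm high, on the other side from the dish; origin at the centre of its underside.
- jar_a: Bystander: tall glass jar, 84 mm in diameter, 190 mm high, to the left of the stand; origin at the centre of its underside.
- jar_b: Bystander: tall glass jar like the other, to the right of the stand; origin at the centre of its underside.
Mind the look-alikes: they are no part of the job. What is shaped like the part that bears can_handle but red is not meant.

How it is judged:
By the outcome, as a careful person would: the job done as asked, in the order asked, and still so for the second after the job is handed in, with the robot touching nothing.
It also fails if it takes over 56 s, if anything falls off the work surface, if the arm or the gripper's body presses on something with over 40 N, if the wrist force passes 120 N, or if a joint passes its speed limit or range.

ROBOT

A 7-joint arm with a two-finger parallel gripper is mounted at the origin on the work surface. World frame = base frame: x ahead of the robot, y to its left, z up, the work surface at z = 0. Lengths are in m, angles in degrees, forces in N, time in s.
With the tool pointing down it reaches from about 0.425 to 0.875 m from the base axis. Payload 4.7 kg.
Tool frame: the origin (TCP) lies at the very end of the fingers, on their centre line; the grasp point (between the pads) lies env.tcp_to_grasp behind it (env.tcp_to_grasp is the distance from the TCP to the grasp point, in m); z points along the fingers, x is the direction in which the jaws open and shut, and the axes are right-handed (so a half turn about z gives the same grasp; the last joint's range is limited). The gripper opens to 87 mm and grips with 3 to 60 N. Pads are 19 mm wide; open, the fingers measure 117 mm over their backs; the gripper's body (75 mm by 190 mm) begins 51 mm behind the grasp point.
Start: joints at [73.86, 18.392, -4.016, 83.108, 1.295, 78.541, -3.26], TCP at [0.189, -0.622, 0.223] pointing down, gripper open.
Joint ranges: [-163.93, 163.93], [-17.29, 119.83], [-79.2, 71.16], [3.27, 140.29], [-89.18, 269.18], [5.43, 117.66], [-154.24, 154.24]. Speed limits (degrees/s): [147.25, 147.25, 180, 180, 180, 180, 180].

INTERFACE

Orientations are given as [roll, pitch, yaw] about the fixed x, y, z axes, in that order (R = Rz(yaw) Ry(pitch) Rx(roll)).
In Python, from cell import env gives the robot as it stands. The module is installed in compiled form; this text tells all that it offers.
- The arm moves only by the tool send_rows, never from a script. Its argument "steps" is a list of rows, each a list of 3 entries, a list of its own where there are three numbers: the shift along the tool's x, y, z in m, then the turn, a rotation vector about the tool's x, y, z in rad, then the finger opening in m, from 0 to 0.087. A call has exactly 5 rows; each row is the pose to reach, as a shift and turn from the pose commanded when the call began, along the tool's axes at that moment; what a row does not reach only later rows make up. A row lasts 1/12 s, in which the tool goes at most 41.7 mm and 7.16 degrees, less where a joint would pass 70% of its speed; a pose out of reach is approached as far as the arm can. A call with a gripper value outside its range is refused whole. The fingers move at their own pace and stop on an object; "grip_force" is the grip in N (left out, the last holds). Time passes only in rows, so rows that repeat a pose let the fingers close, or fill a call up. It gives the time, the measured TCP pose, the force and the opening at its end, in the units of the state.
- env.get_obs(): the state, without advancing time (a new reading comes with each control period).
- env.read_camera(name): name is "scene" or "top" or "wrist"; returns a dict with "pixels" (400x640x3 uint8, red, green, blue), "fx", "fy", "cx", "cy" (pixels), "k1" (the pictures are not rectified: a ray, as slopes to the right and down, at radius r is drawn at 1 + k1 r^2 times it, then the intrinsics apply), "position" and "rotation" of the camera in the world. Camera axes: x right, y up, looking along -z (the intrinsics and any distortion apply to the point x, -y, -z); pixel columns grow to the right and rows downward; lengths in m; the calibration is good to about 2 mm. A picture is of the moment at which its call begins. There is no depth.
- env.sign_off(): hands the job in, once; it reports no verdict.
The state is a dict: "time_s": time; "qpos": joint angles; "joint_velocities": joint speeds; "effort": joint torques, N m; "tool_pos": TCP position; "tool_rot": TCP orientation; "force": force on the tool from outside, world axes, zero at the start; "wrist_torque": the same for the moment, N m; "grip_width": finger opening in m.
Only numpy, scipy, OpenCV 4.12 (cv2) and the standard library are available. Lean on these libraries where they do the work, as an engineer would, in place of code of your own. Each camera call takes 0.05 s, during which the arm holds its last target.

## Working session

There is one attempt and no reset: what is moved stays moved. The work goes in short steps, Python scripts to look and compute and a tool call to move; the robot and the scene stay as the last step left them, time stands still between calls to the robot, and variables do not carry over. Pictures are saved under pics/ and viewed, and the job is handed in when it is done.

Besides the shell and the picture viewer there is one more tool, called after "Call:" in YAML: its name, and indented under it one key for each argument. send_rows: Moves the arm, as the interface text tells. Its arguments: {"type":"object","properties":{"steps":{"type":"array"},"grip_force":{"type":"number"}},"required":["steps"]}

```bash
mkdir -p pics; ls
python3 - <<'E'
from cell import env
import cv2
print(env.get_obs(), env.tcp_to_grasp)
for n in ("scene","top","wrist"):
    c=env.read_camera(n)
    cv2.imwrite(f"pics/{n}0.png",c["pixels"][:,:,::-1])
    print(n,{k:v for k,v in c.items() if k!="pixels"})
E
```

```text
pics
{'time_s': 0.0, 'qpos': array([73.86008601, 18.43979107, -4.01635724, 83.17635798,  1.29384582,
       78.54087914, -3.25906844]), 'joint_velocities': array([-0.03415089, -0.01710813,  0.00984116,  0.02061952, -0.06902792,
        0.00113517, -0.05915422]), 'effort': array([ 1.29491771e-03, -4.91288567e+01, -4.03579753e-01, -3.12533927e+01,
       -6.40462409e-02,  4.38146282e-02,  1.72934147e-04]), 'tool_pos': array([ 0.18927571, -0.62123782,  0.22144058]), 'tool_rot': array([ 1.79995558e+02,  1.11842736e-01, -7.30488237e+01]), 'force': array([-0.3273338 , -0.33676607, -0.22178077]), 'wrist_torque': array([-0.00881093, -0.0231454 ,  0.00141737]), 'grip_width': 0.08656786856458168} 0.0187
scene {'fx': 367.523870956896, 'fy': 367.523870956896, 'cx': 317.087423357974, 'cy': 195.98241241351505, 'k1': -0.03348928569320943, 'position': array([1.13367444, 0.43332457, 0.75666886]), 'rotation': array([ 50.95882675,  -1.00678863, 128.16959599])}
top {'fx': 473.314795648481, 'fy': 473.314795648481, 'cx': 310.55077373618974, 'cy': 203.07266714719086, 'k1': -0.09263252000854198, 'position': array([0.50354571, 0.02974249, 1.2839778 ]), 'rotation': array([  6.03084002,  -1.09143627, -88.34749898])}
wrist {'fx': 356.6607684195824, 'fy': 356.6607684195824, 'cx': 317.30430565418806, 'cy': 203.32147720868593, 'k1': 0.022512959360154943, 'position': array([ 0.25395801, -0.60242285,  0.38274746]), 'rotation': array([-14.48025562,   0.1199974 , -73.02045674])}
```

View pics/scene0.png

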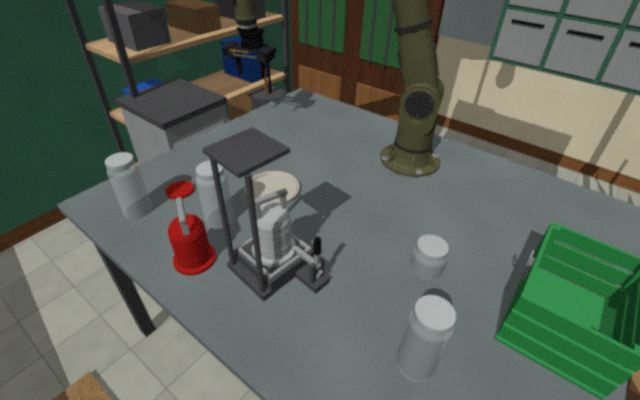

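View pics/top0.png

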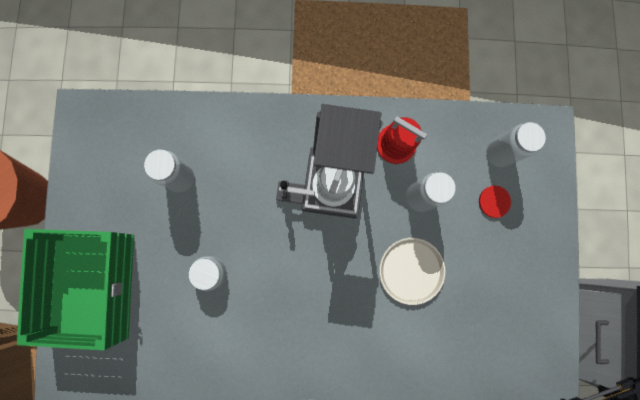

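View pics/wrist0.png

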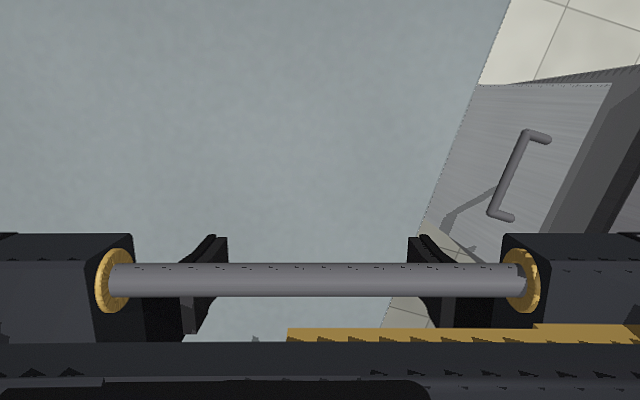

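The scene view shows the stand at about (265,250), with the grey can under the roof and the red look-alike can at (190,240). The dish is at (275,190). The top view shows the dish at (411,271), the squat jar at (206,273), and tall jars at (162,166), (440,187) and (530,137). The clamp is on the left, with its lever end at about (284,186). Next I'll enlarge these areas.

```bash
cat > h.py <<'E'
import numpy as np, cv2
from scipy.spatial.transform import Rotation as R
from cell import env
def cam(n): return env.read_camera(n)
def ray(c,u,v):
    K=np.array([[c["fx"],0,c["cx"]],[0,c["fy"],c["cy"]],[0,0,1.]])
    p=cv2.undistortPoints(np.array([[[u,v]]],float),K,np.array([c["k1"],0,0,0,0.]))[0,0]
    return c["position"],R.from_euler("xyz",c["rotation"],degrees=True).as_matrix()@np.array([p[0],-p[1],-1])
def onz(c,u,v,z):
    o,d=ray(c,u,v); return o+d*(z-o[2])/d[2]
def tri(c1,p1,c2,p2):
    o1,d1=ray(c1,*p1);o2,d2=ray(c2,*p2)
    s=np.linalg.lstsq(np.c_[d1,-d2],o2-o1,rcond=None)[0]
    a=o1+s[0]*d1;b=o2+s[1]*d2
    return (a+b)/2,np.linalg.norm(a-b)
def proj(c,P):
    q=R.from_euler("xyz",c["rotation"],degrees=True).as_matrix().T@(np.asarray(P,float)-c["position"])
    x,y=q[0]/-q[2],-q[1]/-q[2]; f=1+c["k1"]*(x*x+y*y)
    return np.array([c["fx"]*x*f+c["cx"],c["fy"]*y*f+c["cy"]])
E
python3 - <<'E'
from h import *
s=cv2.imread("pics/scene0.png");t=cv2.imread("pics/top0.png")
cv2.imwrite("pics/s1.png",cv2.resize(s[120:300,180:340],None,fx=3.3,fy=3.3,interpolation=cv2.INTER_CUBIC))
cv2.imwrite("pics/t1.png",cv2.resize(t[95:225,260:460],None,fx=4,fy=4,interpolation=cv2.INTER_CUBIC))
E
```

```text
(no output)
```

View pics/s1.png

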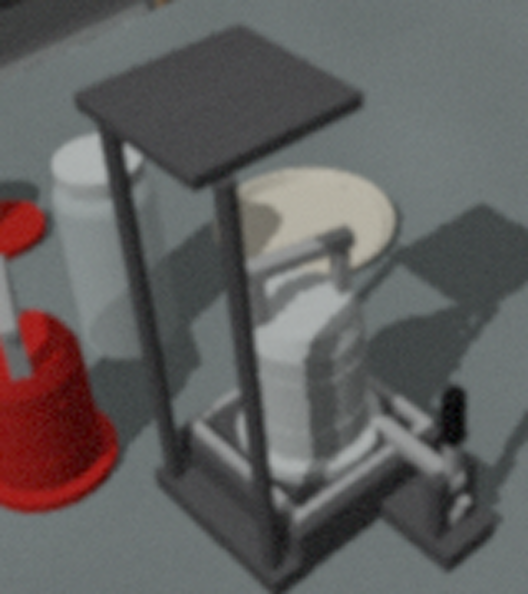

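View pics/t1.png

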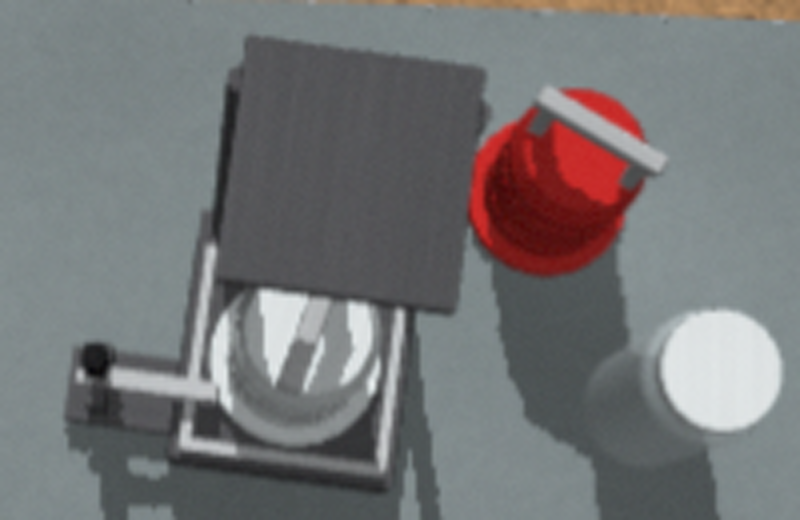

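Run:
```python
from h import *
np.set_printoptions(precision=4,suppress=True)
T=cam("top");S=cam("scene")
t=lambda x,y:((x+.5)/4-.5+260,(y+.5)/4-.5+95)
s=lambda x,y:((x+.5)/3.3-.5+180,(y+.5)/3.3-.5+120)
print("roof", [onz(T,*t(*p),.37) for p in [(216,279),(456,312),(485,70),(247,37)]])
print("lip", [onz(T,*t(*p),.058) for p in [(180,450),(384,473),(207,243),(400,310)]])
print("plinth botfront", [onz(T,*t(*p),.05) for p in [(172,458),(387,490)]])
print("lever", tri(T,t(97,355),S,s(456,392)))
print("handle front", tri(T,t(293,385),S,s(348,236)))
print("can flange onz .062: ")
for p in [(211,355),(383,365),(292,446)]: print(onz(T,*t(*p),.062))
# dish, jars by segmentation
img=T["pixels"][:,:,::-1]
hsv=cv2.cvtColor(img.copy(),cv2.COLOR_BGR2HSV)
m=cv2.inRange(hsv,(0,0,150),(180,70,255)); 
cs,_=cv2.findContours(m,cv2.RETR_EXTERNAL,cv2.CHAIN_APPROX_NONE)
for c in cs:
    if cv2.contourArea(c)>300:
        (u,v),r=cv2.minEnclosingCircle(c)
        if 100<u<560 and 110<v<340:
            print(round(u),round(v),round(r),cv2.contourArea(c),[ onz(T,u,v,z)[:2] for z in (.018,.085,.19)])
```

```text
roof [array([0.677 , 0.0113, 0.37  ]), array([ 0.6645, -0.107 ,  0.37  ]), array([ 0.7877, -0.1202,  0.37  ]), array([ 0.8002, -0.0007,  0.37  ])]
lip [array([0.6226, 0.0252, 0.058 ]), array([ 0.6117, -0.1081,  0.058 ]), array([0.7601, 0.0116, 0.058 ]), array([ 0.7196, -0.1166,  0.058 ])]
plinth botfront [array([0.618 , 0.0303, 0.05  ]), array([ 0.6012, -0.1111,  0.05  ])]
lever (array([0.6672, 0.0791, 0.1584]), np.float64(0.004842857993379548))
handle front (array([ 0.6447, -0.0359,  0.2232]), np.float64(0.0025879989178340603))
can flange onz .062: 
[0.6851 0.0069 0.062 ]
[ 0.6821 -0.1056  0.062 ]
[ 0.6271 -0.0474  0.062 ]
204 272 17 781.5 [array([0.4452, 0.2871]), array([0.4483, 0.2734]), array([0.4532, 0.2521])]
412 271 34 2672.0 [array([ 0.4645, -0.2663]), array([ 0.4666, -0.2506]), array([ 0.4698, -0.2261])]
438 186 18 772.5 [array([ 0.6957, -0.3388]), array([ 0.6855, -0.3193]), array([ 0.6696, -0.2888])]
160 164 18 745.0 [array([0.7337, 0.4214]), array([0.7216, 0.4007]), array([0.7025, 0.3682])]
528 137 17 677.5 [array([ 0.8441, -0.598 ]), array([ 0.8261, -0.5648]), array([ 0.7979, -0.5127])]
```

Run:
```python
from h import *
s=cv2.imread("pics/scene0.png");t=cv2.imread("pics/top0.png")
a=cv2.resize(s[180:270,245:335],(400,400),interpolation=cv2.INTER_CUBIC)
b=cv2.resize(t[155:215,305:365],(400,400),interpolation=cv2.INTER_CUBIC)
cv2.imwrite("pics/hz.png",np.hstack([a,b]))
```

```text
(no output)
```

View pics/hz.png

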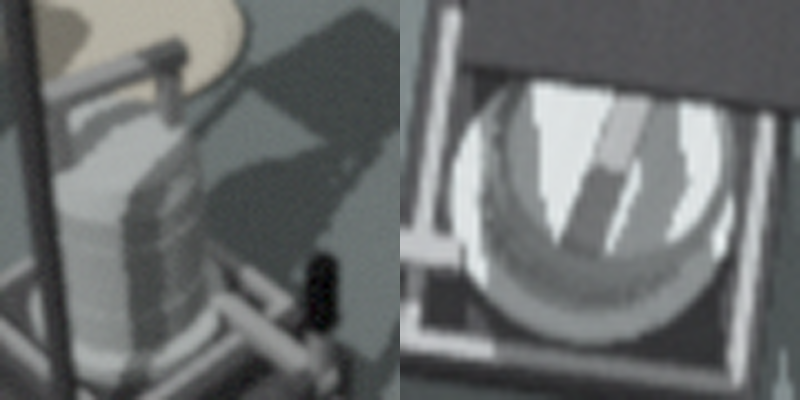

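Run:
```python
from h import *
np.set_printoptions(precision=4,suppress=True)
T=cam("top");S=cam("scene")
t=lambda x,y:((x+.5)/6.667-.5+305,(y+.5)/6.667-.5+155)
a=onz(T,*t(182,249),.232);b=onz(T,*t(229,97),.232);d=b-a;print(a,b,np.degrees(np.arctan2(d[1],d[0])), np.linalg.norm(d))
d/=np.linalg.norm(d);print("mid",a+.044*d)
s=lambda x,y:((x+.5)/4.444-.5+245,(y+.5)/4.444-.5+180)
a=onz(S,*s(178,43),.232);b=onz(S,*s(50,92),.232);d=b-a;print(a,b,np.degrees(np.arctan2(d[1],d[0])))
d/=np.linalg.norm(d);print("mid",a+.044*d)
# dish ellipse: more careful
for c,n in((T,"top"),(S,"scene")):
    hsv=cv2.cvtColor(c["pixels"],cv2.COLOR_RGB2HSV); m=cv2.inRange(hsv,(12,20,60),(35,110,255))
    k,l,st,ce=cv2.connectedComponentsWithStats(m)
    for i in range(1,k):
        if 500<st[i,4]<6000: print(n,st[i],ce[i])
x,y,w,h=378,238,67,68
```

```text
[ 0.6419 -0.0342  0.232 ] [ 0.6942 -0.0489  0.232 ] -15.675352759502143 0.05439262966461093
mid [ 0.6842 -0.0461  0.232 ]
[ 0.6476 -0.0325  0.232 ] [ 0.7179 -0.0552  0.232 ] -17.904123285741534
mid [ 0.6894 -0.046   0.232 ]
top [ 283    0  199  101 1457] [391.4235  41.9945]
top [577 153  51  43 557] [602.3447 172.7092]
top [ 380  238   65   67 1899] [417.6198 268.9415]
scene [ 124    0  128   64 1641] [188.8349  36.9202]
scene [398   0  29  27 569] [411.4446  11.7592]
scene [ 85  37  37  27 537] [104.0912  48.7449]
scene [ 190   70   74   35 1119] [226.857   85.0179]
scene [ 434  124  206   74 1356] [529.7824 159.5081]
scene [ 381  144   59   33 1161] [408.5538 161.8872]
scene [251 171  49  30 941] [274.4655 183.9171]
scene [   0  208  116  192 5876] [ 35.944  329.4278]
scene [ 81 281  51  96 732] [109.7104 332.3306]
scene [ 131  309   68   68 1081] [163.5837 346.5523]
```

```bash
cat >> h.py <<'E'
from scipy.spatial.transform import Slerp
def lean(yaw,th):
    a,t=np.radians([yaw,th]);h=np.array([np.cos(a),np.sin(a),0]);u=np.array([0,0,1.])
    y=np.cos(t)*h+np.sin(t)*u;z=np.sin(t)*h-np.cos(t)*u
    return R.from_matrix(np.c_[np.cross(y,z),y,z])
def rel(P0,R0,P,Rt):
    return np.round(R0.inv().apply(np.asarray(P)-P0),3).tolist(),np.round((R0.inv()*Rt).as_rotvec(),3).tolist()
def state():
    o=env.get_obs();return o["tool_pos"],R.from_euler("xyz",o["tool_rot"],degrees=True),o
def plan(wps):  # chained calls: each wp (pos, rot) = one call's end
    P,Q,o=state();print("t",round(o["time_s"],2),"pos",P.round(4),"rot",o["tool_rot"].round(1),"F",o["force"].round(1),"w",round(o["grip_width"],4),"q",o["qpos"].round(0))
    for p,r in wps:
        a,b=rel(P,Q,p,r);print(a,b,"deg %.0f mm %.0f"%(np.degrees(np.linalg.norm(b)),1e3*np.linalg.norm(a)));P,Q=np.asarray(p),r
E
python3 - <<'E'
from h import *
P,Q,o=state()
Rt=lean(-6,50)
# cylindrical
d=(Q.inv()*Rt); print(np.degrees(d.magnitude()))
ang=np.linspace(-73,0,6)[1:];r=np.linspace(.65,.47,6)[1:];z=np.linspace(.222,.36,6)[1:]
sl=Slerp([0,1],R.concatenate([Q,Rt]))
plan([(np.array([rr*np.cos(np.radians(a)),rr*np.sin(np.radians(a)),zz]),sl((i+1)/5)) for i,(a,rr,zz) in enumerate(zip(ang,r,z))])
for i in range(6): print(sl(i/5).as_matrix().round(2)[:,2])
E
```

```text
159.2312334294063
t 0.35 pos [ 0.1894 -0.6217  0.2223] rot [180.   0. -73.] F [ 0.4  0.6 -0.4] w 0.0867 q [74. 18. -4. 83.  1. 79. -3.]
[-0.056, -0.155, -0.027] [-0.048, 0.234, -0.502] deg 32 mm 167
[-0.009, -0.151, -0.046] [-0.048, 0.234, -0.502] deg 32 mm 158
[0.036, -0.132, -0.06] [-0.048, 0.234, -0.502] deg 32 mm 149
[0.073, -0.1, -0.067] [-0.048, 0.234, -0.502] deg 32 mm 141
[0.096, -0.06, -0.068] [-0.048, 0.234, -0.502] deg 32 mm 132
[-0.  0. -1.]
[ 0.08 -0.22 -0.97]
[ 0.25 -0.36 -0.9 ]
[ 0.46 -0.39 -0.8 ]
[ 0.65 -0.28 -0.7 ]
[ 0.76 -0.08 -0.64]
```

Call:
send_rows:
  steps:
    - [[-0.011,-0.031,-0.005],[-0.01,0.047,-0.1],0.05]
    - [[-0.022,-0.062,-0.011],[-0.019,0.094,-0.2],0.0]
    - [[-0.034,-0.093,-0.016],[-0.029,0.14,-0.3],0.0]
    - [[-0.045,-0.124,-0.022],[-0.038,0.187,-0.4],0.0]
    - [[-0.056,-0.155,-0.027],[-0.048,0.234,-0.5],0.0]
  grip_force: 20

```text
time_s: 0.77
tool_pos: [0.323, -0.5218, 0.2503]
tool_rot: [173.9, -12.3, -43.3]
force: [0.3, -0.3, -0.1]
grip_width: 0.0611
```

Call:
send_rows:
  steps:
    - [[-0.002,-0.03,-0.009],[-0.01,0.047,-0.1],0.0]
    - [[-0.004,-0.06,-0.018],[-0.019,0.094,-0.2],0.0]
    - [[-0.005,-0.09,-0.028],[-0.029,0.14,-0.3],0.0]
    - [[-0.007,-0.12,-0.037],[-0.038,0.187,-0.4],0.0]
    - [[-0.009,-0.151,-0.046],[-0.048,0.234,-0.5],0.0]

```text
time_s: 1.18
tool_pos: [0.4183, -0.3989, 0.2776]
tool_rot: [162.0, -19.6, -11.2]
force: [0.5, 0.4, -0.4]
grip_width: 0.0285
```

Call:
send_rows:
  steps:
    - [[0.007,-0.026,-0.012],[-0.01,0.047,-0.1],0.0]
    - [[0.014,-0.053,-0.024],[-0.019,0.094,-0.2],0.0]
    - [[0.022,-0.079,-0.036],[-0.029,0.14,-0.3],0.0]
    - [[0.029,-0.106,-0.048],[-0.038,0.187,-0.4],0.0]
    - [[0.036,-0.132,-0.06],[-0.048,0.234,-0.5],0.0]

```text
time_s: 1.6
tool_pos: [0.4735, -0.3026, 0.2946]
tool_rot: [152.1, -19.8, 12.4]
force: [0.2, 0.5, -0.2]
grip_width: 0.0014
```

Call:
send_rows:
  steps:
    - [[0.015,-0.02,-0.013],[-0.01,0.047,-0.1],0.0]
    - [[0.029,-0.04,-0.027],[-0.019,0.094,-0.2],0.0]
    - [[0.044,-0.06,-0.04],[-0.029,0.14,-0.3],0.0]
    - [[0.058,-0.08,-0.054],[-0.038,0.187,-0.4],0.0]
    - [[0.073,-0.1,-0.067],[-0.048,0.234,-0.5],0.0]

```text
time_s: 2.02
tool_pos: [0.5423, -0.2034, 0.2762]
tool_rot: [145.0, -14.0, 38.0]
force: [0.8, 0.6, -0.2]
grip_width: 0.0005
```

Call:
send_rows:
  steps:
    - [[0.019,-0.012,-0.014],[-0.01,0.047,-0.1],0.0]
    - [[0.038,-0.024,-0.027],[-0.019,0.094,-0.2],0.0]
    - [[0.058,-0.036,-0.041],[-0.029,0.14,-0.3],0.0]
    - [[0.077,-0.048,-0.054],[-0.038,0.187,-0.4],0.0]
    - [[0.096,-0.06,-0.068],[-0.048,0.234,-0.5],0.0]

```text
time_s: 2.43
tool_pos: [0.5861, -0.0944, 0.2832]
tool_rot: [140.4, -6.8, 63.3]
force: [-0.5, 0.2, 0.6]
grip_width: 0.0003
```

```bash
cat >> h.py <<'E'
O=np.array([.684,-.049,0]);SY=-6.
RS=R.from_euler("z",SY,degrees=True)
def W(x,y,z): return O+RS.apply([x,y,z])
E
python3 - <<'E'
from h import *
L=lean(-6,50);zt=L.as_matrix()[:,2]
g=W(-.03,.09,.14);print(g)
plan([(g-.13*zt,L),(g-.04*zt,L),(g,L)])
E
```

```text
[0.6635719  0.04364282 0.14      ]
t 2.43 pos [ 0.5861 -0.0944  0.2832] rot [140.4  -6.8  63.3] F [-0.5  0.2  0.6] w 0.0003 q [ -9. -17.   6. 122.  24.  39.  45.]
[0.115, -0.113, 0.002] [-0.158, 0.171, -0.338] deg 24 mm 161
[-0.0, -0.0, 0.09] [0.0, 0.0, 0.0] deg 0 mm 90
[0.0, 0.0, 0.04] [0.0, 0.0, 0.0] deg 0 mm 40
```

Run:
```python
from h import *
L=lean(-30,40);zt=L.as_matrix()[:,2]
g=W(-.03,.088,.14);print(g)
up=np.array([0,0,.12])
plan([(g-.08*zt+[-.04,0,.08],L),(g-.05*zt,L),(g,L)])
```

```text
[0.66336285 0.04165378 0.14      ]
t 2.43 pos [ 0.5861 -0.0944  0.2832] rot [140.4  -6.8  63.3] F [-0.5  0.2  0.6] w 0.0003 q [ -9. -17.   6. 122.  24.  39.  45.]
[0.14, -0.073, -0.036] [-0.01, -0.128, -0.031] deg 8 mm 162
[0.02, -0.025, 0.114] [0.0, 0.0, 0.0] deg 0 mm 118
[0.0, 0.0, 0.05] [0.0, 0.0, 0.0] deg 0 mm 50
```

Call:
send_rows:
  steps:
    - [[0.028,-0.015,-0.007],[-0.002,-0.026,-0.006],0.0]
    - [[0.056,-0.029,-0.014],[-0.004,-0.05,-0.012],0.0]
    - [[0.084,-0.044,-0.022],[-0.006,-0.077,-0.018],0.0]
    - [[0.112,-0.058,-0.029],[-0.008,-0.1,-0.025],0.0]
    - [[0.14,-0.073,-0.036],[-0.01,-0.128,-0.031],0.0]

```text
time_s: 2.85
tool_pos: [0.579, 0.0685, 0.2824]
tool_rot: [140.0, -0.1, 59.8]
force: [1.1, 0.2, -0.1]
grip_width: 0.0003
```

Run:
```python
from h import *
L=lean(-30,40);zt=L.as_matrix()[:,2]
g=W(-.03,.088,.14)
plan([(g-.05*zt,L),(g,L)])
c=cam("scene");cv2.imwrite("pics/s2.png",c["pixels"][:,:,::-1])
```

```text
t 2.85 pos [0.579  0.0685 0.2824] rot [ 1.40e+02 -1.00e-01  5.98e+01] F [ 1.1  0.2 -0.1] w 0.0003 q [-12.  -9. -17. 115.  38.  57.  14.]
[0.019, -0.025, 0.115] [0.001, 0.001, -0.005] deg 0 mm 119
[0.0, 0.0, 0.05] [0.0, 0.0, 0.0] deg 0 mm 50
```

View pics/s2.png

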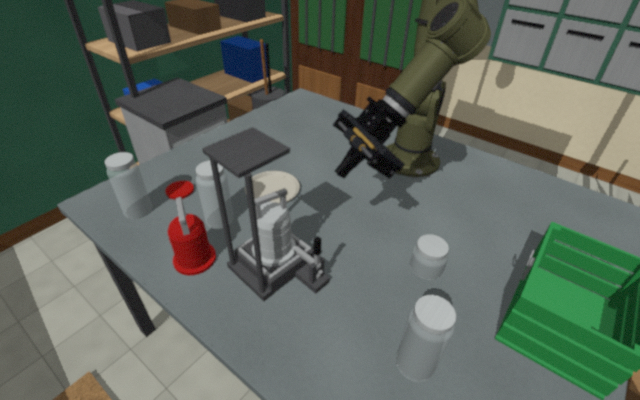

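The gripper is free in front of the stand, with its fingertips at about (345,170), and the lever's black grip is at (317,246). I'll go down beside the lever.

Call:
send_rows:
  steps:
    - [[0.004,-0.005,0.023],[0,0,0],0.0]
    - [[0.008,-0.01,0.046],[0,0,0],0.0]
    - [[0.012,-0.015,0.07],[0,0,0],0.0]
    - [[0.016,-0.02,0.094],[0,0,0],0.0]
    - [[0.019,-0.025,0.115],[0,0,0],0.0]

```text
time_s: 3.32
tool_pos: [0.6366, 0.0559, 0.1761]
tool_rot: [140.1, -0.1, 59.8]
force: [-0.3, 0.3, -0.3]
grip_width: 0.0007
```

Run:
```python
from h import *
L=lean(-30,40);zt=L.as_matrix()[:,2]
g=W(-.03,.088,.14)
plan([(g,L)])
for n in("scene","top"):
    c=cam(n);p=c["pixels"][:,:,::-1]
    p=p[160:300,220:380] if n=="scene" else p[120:240,240:380]
    cv2.imwrite(f"pics/{n}3.png",cv2.resize(p,None,fx=4,fy=4,interpolation=cv2.INTER_CUBIC))
```

```text
t 3.32 pos [0.6366 0.0559 0.1761] rot [ 1.401e+02 -1.000e-01  5.980e+01] F [-0.3  0.3 -0.3] w 0.0007 q [-10.   3. -16. 117.  49.  46.   4.]
[0.001, 0.0, 0.047] [-0.002, 0.0, -0.004] deg 0 mm 47
```

View pics/scene3.png

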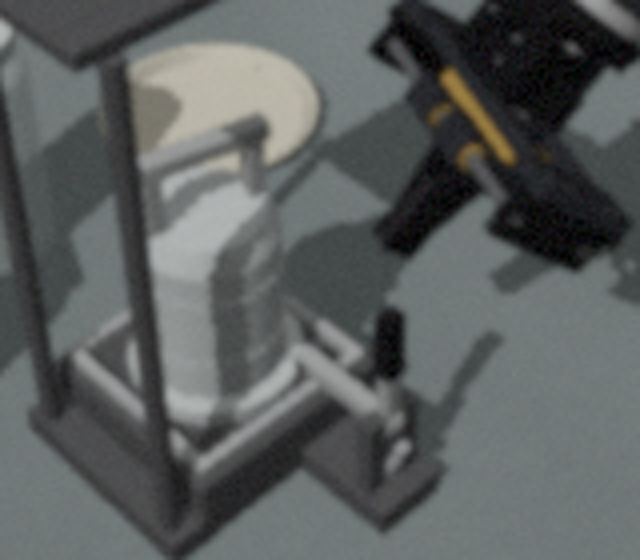

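View pics/top3.png

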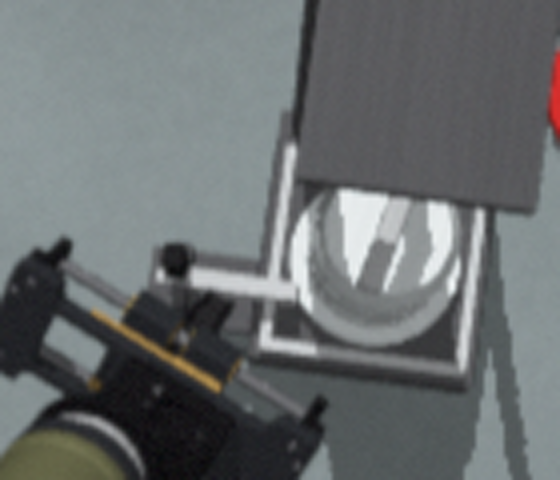

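Call:
send_rows:
  steps:
    - [[0,0,0.012],[0,0,0],0.0]
    - [[0,0,0.024],[0,0,0],0.0]
    - [[0,0,0.036],[0,0,0],0.0]
    - [[0,0,0.048],[0,0,0],0.0]
    - [[0,0,0.058],[0,0,0],0.0]

```text
time_s: 3.83
tool_pos: [0.6692, 0.0368, 0.1323]
tool_rot: [140.0, -0.1, 59.8]
force: [0.9, -0.2, -0.1]
grip_width: 0.0008
```

Run:
```python
from h import *
L=lean(-30,40)
P,Q,o=state()
s=RS.inv().apply(P-O);print("stand",s)
b=s-[0,0,0]
# arc: lever contact point radius from pivot
wp=[]
for dy,dz in [(.03,0),(.055,-.004),(.085,-.015),(.11,-.03)]: wp.append((W(s[0],s[1]+dy,s[2]+dz),L))
plan(wp)
for n in("top",):
    c=cam(n);p=c["pixels"][:,:,::-1]
    p=p[160:300,220:380] if n=="scene" else p[120:240,240:380]
    cv2.imwrite(f"pics/{n}4.png",cv2.resize(p,None,fx=4,fy=4,interpolation=cv2.INTER_CUBIC))
```

```text
stand [-0.0237214   0.08377919  0.13225768]
t 3.83 pos [0.6692 0.0368 0.1323] rot [ 1.40e+02 -1.00e-01  5.98e+01] F [ 0.9 -0.2 -0.1] w 0.0008 q [ -9.   9. -14. 116.  55.  41.  -0.]
[0.027, -0.009, -0.008] [-0.001, 0.001, -0.004] deg 0 mm 30
[0.023, -0.01, -0.003] [0.0, 0.0, 0.0] deg 0 mm 25
[0.027, -0.016, 0.001] [0.0, 0.0, 0.0] deg 0 mm 31
[0.023, -0.017, 0.005] [0.0, 0.0, 0.0] deg 0 mm 29
```

View pics/top4.png

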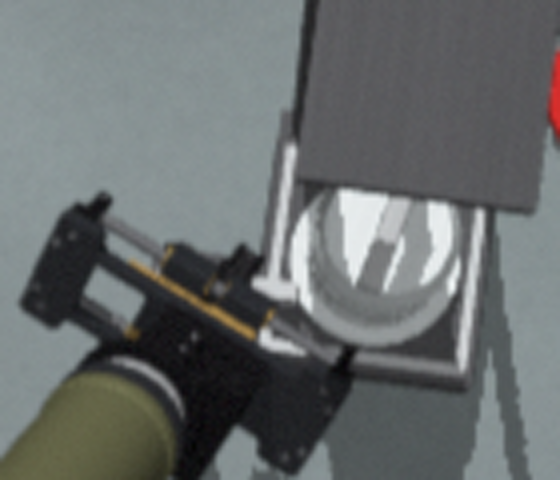

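Call:
send_rows:
  steps:
    - [[0.005,-0.002,-0.001],[0,0,0],0.0]
    - [[0.011,-0.004,-0.003],[0,0,0],0.0]
    - [[0.018,-0.006,-0.005],[0,0,0],0.0]
    - [[0.027,-0.009,-0.008],[0,0,0],0.0]
    - [[0.036,-0.013,-0.009],[0,0,0],0.0]

```text
time_s: 4.3
tool_pos: [0.6727, 0.0745, 0.1326]
tool_rot: [139.9, 0.1, 59.6]
force: [-5.5, -5.5, 6.0]
grip_width: 0.0005
```

Run:
```python
from h import *
P,Q,o=state()
print("stand",RS.inv().apply(P-O),o["force"],o["grip_width"])
c=cam("scene");p=c["pixels"][:,:,::-1][160:300,220:380]
cv2.imwrite(f"pics/s5.png",cv2.resize(p,None,fx=4,fy=4,interpolation=cv2.INTER_CUBIC))
```

```text
stand [-0.02411184  0.12163959  0.13262625] [-5.4865865  -5.52486054  6.0429643 ] 0.0005139626821911552
```

View pics/s5.png

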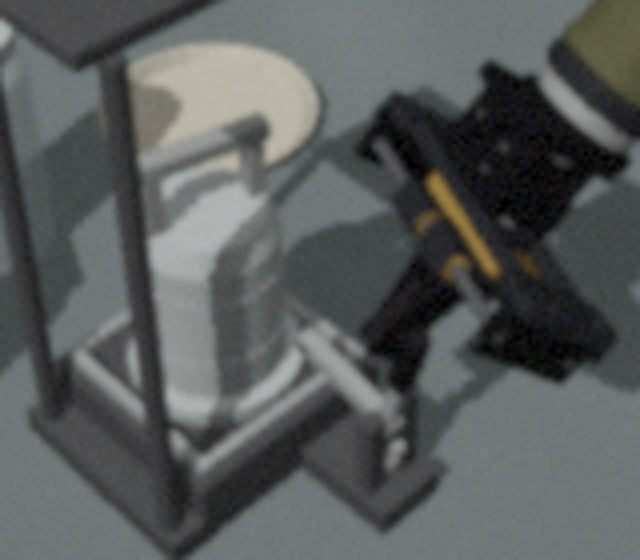

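Call:
send_rows:
  steps:
    - [[0.006,-0.003,-0.001],[0,0,0],0.0]
    - [[0.012,-0.006,-0.002],[0,0,0],0.0]
    - [[0.019,-0.009,-0.002],[0,0,0],0.0]
    - [[0.026,-0.013,-0.002],[0,0,0],0.0]
    - [[0.032,-0.017,-0.001],[0,0,0],0.0]

```text
time_s: 4.77
tool_pos: [0.6777, 0.1135, 0.1219]
tool_rot: [140.0, -0.3, 59.9]
force: [0.5, 0.6, -0.3]
grip_width: 0.0005
```

Call:
send_rows:
  steps:
    - [[0.006,-0.004,0.0],[0,0,0],0.0]
    - [[0.012,-0.008,0.0],[0,0,0],0.0]
    - [[0.019,-0.012,0.001],[0,0,0],0.0]
    - [[0.026,-0.016,0.002],[0,0,0],0.0]
    - [[0.032,-0.02,0.003],[0,0,0],0.0]

```text
time_s: 5.18
tool_pos: [0.682, 0.1472, 0.1061]
tool_rot: [140.1, -0.2, 59.9]
force: [-0.4, -0.3, -0.4]
grip_width: 0.0006
```

Run:
```python
from h import *
P,Q,o=state()
print("stand",RS.inv().apply(P-O),o["force"],o["grip_width"])
c=cam("scene");p=c["pixels"][:,:,::-1][160:300,220:380]
cv2.imwrite(f"pics/s6.png",cv2.resize(p,None,fx=4,fy=4,interpolation=cv2.INTER_CUBIC))
```

```text
stand [-0.02252095  0.19489076  0.10609808] [-0.35475279 -0.26613885 -0.38319566] 0.0005738609098564988
```

View pics/s6.png

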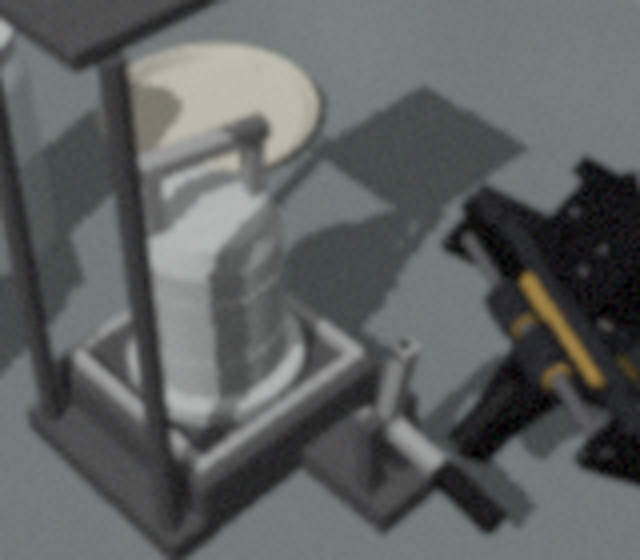

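Run:
```python
from h import *
L0=lean(-30,40);L=lean(-17,35);zt=L.as_matrix()[:,2]
G=np.array([.685,-.047,.225]);T=G+.0187*zt
P,Q,o=state()
a=P-.1*Q.as_matrix()[:,2]+[0,0,.04]
print(T, T-.13*zt)
plan([(a,L0),((a+T-.13*zt)/2+[0,0,.02],L),(T-.13*zt,L),(T-.05*zt,L),(T,L)])
```

```text
[ 0.69525721 -0.05013594  0.20968186] [ 0.62395041 -0.02833527  0.31617162]
t 5.23 pos [0.6816 0.1488 0.1052] rot [140.1  -0.2  60. ] F [-0.6  1.   0. ] w 0.0004 q [-17.  18. -17. 110.  58.  49. -11.]
[0.0, 0.026, -0.131] [-0.002, -0.002, -0.002] deg 0 mm 134
[-0.091, 0.082, -0.018] [0.087, 0.138, -0.18] deg 14 mm 124
[-0.1, 0.04, -0.005] [0.0, 0.0, 0.0] deg 0 mm 108
[-0.0, -0.0, 0.08] [0.0, 0.0, 0.0] deg 0 mm 80
[-0.0, -0.0, 0.05] [0.0, 0.0, 0.0] deg 0 mm 50
```

Call:
send_rows:
  steps:
    - [[0,0.005,-0.026],[0,0,0],0.0]
    - [[0,0.01,-0.052],[0,0,0],0.0]
    - [[0,0.015,-0.078],[0,0,0],0.0]
    - [[0,0.02,-0.104],[0,0,0],0.0]
    - [[0,0.026,-0.131],[0,0,0],0.0]

```text
time_s: 5.65
tool_pos: [0.6253, 0.1779, 0.2242]
tool_rot: [140.1, -0.1, 59.8]
force: [0.4, -0.2, -0.3]
grip_width: 0.0005
```

Call:
send_rows:
  steps:
    - [[-0.018,0.016,-0.004],[0.017,0.028,-0.036],0.02]
    - [[-0.036,0.033,-0.007],[0.035,0.055,-0.072],0.04]
    - [[-0.055,0.049,-0.011],[0.052,0.083,-0.108],0.06]
    - [[-0.073,0.066,-0.014],[0.07,0.11,-0.144],0.06]
    - [[-0.091,0.082,-0.018],[0.087,0.138,-0.18],0.06]

```text
time_s: 6.07
tool_pos: [0.6245, 0.0719, 0.2908]
tool_rot: [145.0, -0.2, 73.0]
force: [0.4, -0.7, -0.6]
grip_width: 0.0262
```

Call:
send_rows:
  steps:
    - [[-0.02,0.008,-0.001],[0,0,0],0.06]
    - [[-0.04,0.016,-0.002],[0,0,0],0.06]
    - [[-0.06,0.024,-0.003],[0,0,0],0.06]
    - [[-0.08,0.032,-0.004],[0,0,0],0.06]
    - [[-0.1,0.04,-0.005],[0,0,0],0.06]

```text
time_s: 6.48
tool_pos: [0.6234, -0.0325, 0.3168]
tool_rot: [145.0, -0.1, 72.8]
force: [0.5, -0.7, 0.6]
grip_width: 0.0569
```

Run:
```python
from h import *
L=lean(-17,35);zt=L.as_matrix()[:,2]
G=np.array([.685,-.047,.225]);T=G+.0187*zt
plan([(T-.13*zt,L)]);plan([(T-.05*zt,L)])
for n in("scene","top","wrist"):
    c=cam(n);cv2.imwrite(f"pics/{n}7.png",c["pixels"][:,:,::-1])
    print(n,proj(c,G),proj(c,T), c["position"])
```

```text
t 6.48 pos [ 0.6234 -0.0325  0.3168] rot [ 1.45e+02 -1.00e-01  7.28e+01] F [ 0.5 -0.7  0.6] w 0.0569 q [ -4. -10.  -3. 110.  18.  49.  57.]
[0.004, -0.001, 0.0] [-0.001, 0.0, -0.004] deg 0 mm 4
t 6.48 pos [ 0.6234 -0.0325  0.3168] rot [ 1.45e+02 -1.00e-01  7.28e+01] F [ 0.5 -0.7  0.6] w 0.0569 q [ -4. -10.  -3. 110.  18.  49.  57.]
[0.004, -0.001, 0.08] [-0.001, 0.0, -0.004] deg 0 mm 80
scene [269.02941738 197.01459143] [265.35533547 203.81973263] [1.13367444 0.43332457 0.75666886]
top [337.76684096 173.64731208] [338.71732618 170.40716838] [0.50354571 0.02974249 1.2839778 ]
wrist [328.3882103  197.83197124] [327.78487696 192.56688917] [0.48116801 0.00770318 0.41055273]
```

View pics/wrist7.png

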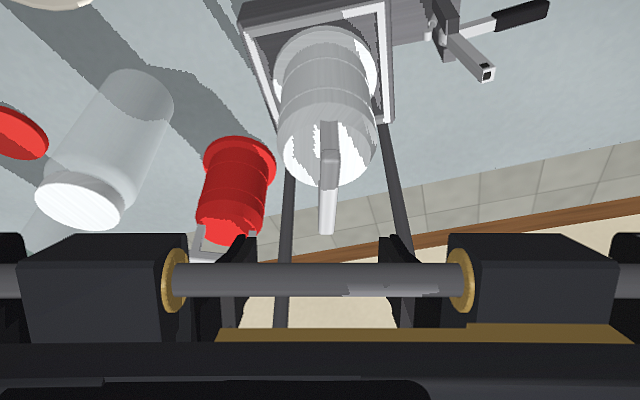

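View pics/scene7.png

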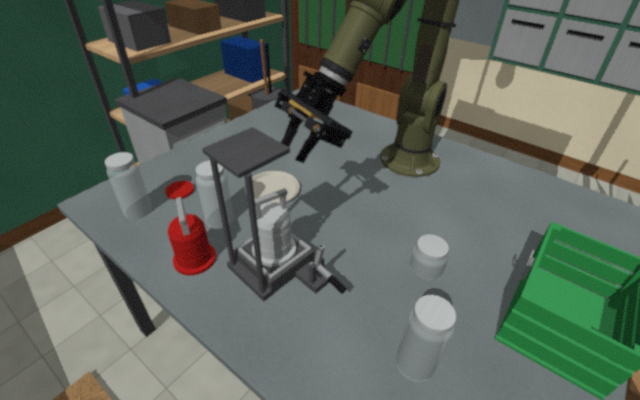

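The wrist view shows two cans: the grey one with its grey handle at (328,155–235), and the red look-alike at (238,180). The grey one in the stand is the one meant. My handle midpoint projects to (328,198), right on its bar, and the bar lines up with the jaws. The scene view shows the clamp open, with the lever lying outward at (335,283).

Call:
send_rows:
  steps:
    - [[0.002,0,0.016],[0,0,0],0.06]
    - [[0.004,0,0.032],[0,0,0],0.06]
    - [[0.004,-0.001,0.05],[0,0,0],0.06]
    - [[0.004,-0.001,0.068],[0,0,0],0.06]
    - [[0.004,-0.001,0.08],[0,0,0],0.06]

```text
time_s: 7.05
tool_pos: [0.6679, -0.0392, 0.2479]
tool_rot: [145.2, -0.1, 72.9]
force: [0.5, 0.3, 0.0]
grip_width: 0.0601
```

Run:
```python
from h import *
L=lean(-17,35);zt=L.as_matrix()[:,2]
G=np.array([.685,-.047,.225]);T=G+.0187*zt
plan([(T,L)])
c=cam("wrist");cv2.imwrite(f"pics/w8.png",c["pixels"][:,:,::-1]);print(proj(c,G))
c=cam("scene");p=c["pixels"][:,:,::-1][120:260,200:360]
cv2.imwrite(f"pics/s8.png",cv2.resize(p,None,fx=4,fy=4,interpolation=cv2.INTER_CUBIC))
```

```text
t 7.05 pos [ 0.6679 -0.0392  0.2479] rot [ 1.452e+02 -1.000e-01  7.290e+01] F [0.5 0.3 0. ] w 0.0601 q [ -4.  -2.  -2. 111.  20.  40.  55.]
[-0.002, 0.002, 0.048] [-0.003, -0.001, -0.002] deg 0 mm 48
[314.18442694 240.44693221]
```

View pics/w8.png

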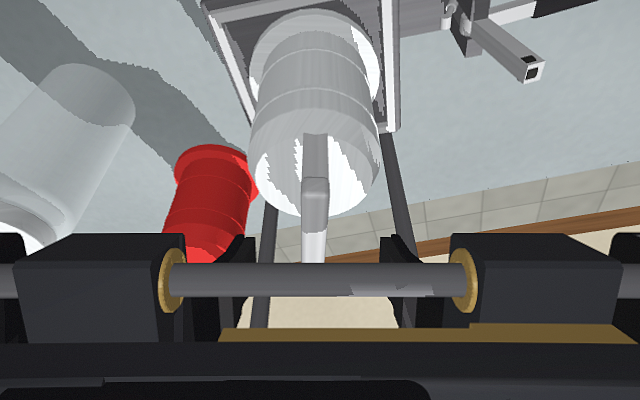

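View pics/s8.png

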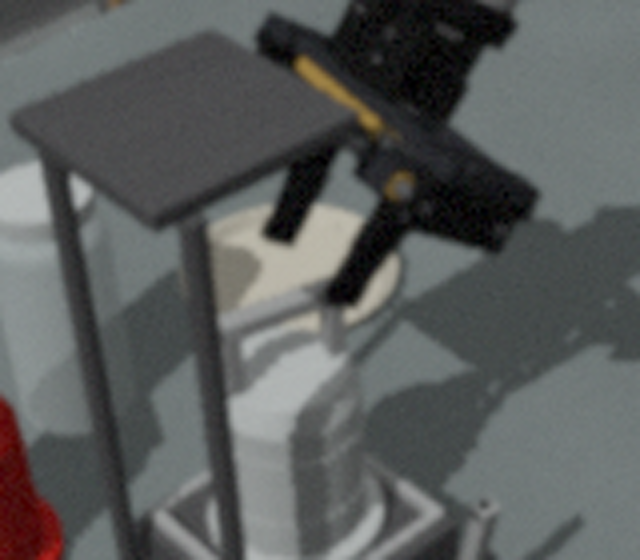

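The bar is at about x=314, between the fingers at (240,395), so it is centred to within 1–2 mm. I'll go the rest of the way and close.

Call:
send_rows:
  steps:
    - [[-0.001,0.001,0.012],[0,0,0],0.06]
    - [[-0.002,0.002,0.024],[0,0,0],0.06]
    - [[-0.002,0.002,0.036],[0,0,0],0.06]
    - [[-0.002,0.002,0.047],[0,0,0],0.06]
    - [[-0.002,0.002,0.048],[0,0,0],0.06]

```text
time_s: 7.57
tool_pos: [0.6949, -0.0518, 0.2092]
tool_rot: [145.2, -0.1, 72.8]
force: [-0.3, 0.6, -0.4]
grip_width: 0.06
```

Call:
send_rows:
  steps:
    - [[0,0,0.001],[0,0,0],0.05]
    - [[0,0,0.001],[0,0,0],0.035]
    - [[0,0,0.001],[0,0,0],0.025]
    - [[0,0,0.001],[0,0,0],0.018]
    - [[0,0,0.001],[0,0,0],0.01]
  grip_force: 40

```text
time_s: 7.98
tool_pos: [0.696, -0.0511, 0.2122]
tool_rot: [145.0, -0.2, 72.8]
force: [0.0, -0.2, -0.1]
grip_width: 0.0343
```

Call:
send_rows:
  steps:
    - [[0,0,0],[0,0,0],0.0]
    - [[0,0,0],[0,0,0],0.0]
    - [[0,0,0],[0,0,0],0.0]
    - [[0,0,0],[0,0,0],0.0]
    - [[0,0,0],[0,0,0],0.0]

```text
time_s: 8.4
tool_pos: [0.6958, -0.0507, 0.2116]
tool_rot: [145.0, -0.2, 72.8]
force: [-1.8, 1.0, 1.3]
grip_width: 0.0135
```

Run:
```python
from h import *
L=lean(-17,35);zt=L.as_matrix()[:,2]
P,Q,o=state()
print(P+ -.0187*Q.as_matrix()[:,2])
plan([(P+[0,0,.02],Q)]);print(o["wrist_torque"])
c=cam("wrist");cv2.imwrite(f"pics/w9.png",c["pixels"][:,:,::-1])
c=cam("scene");p=c["pixels"][:,:,::-1][120:260,200:360]
cv2.imwrite(f"pics/s9.png",cv2.resize(p,None,fx=4,fy=4,interpolation=cv2.INTER_CUBIC))
```

```text
[ 0.68557552 -0.04762103  0.22695516]
t 8.4 pos [ 0.6958 -0.0507  0.2116] rot [145.   -0.2  72.8] F [-1.8  1.   1.3] w 0.0135 q [ -3.   3.  -1. 111.  21.  35.  55.]
[0.0, 0.011, -0.016] [0.0, 0.0, 0.0] deg 0 mm 19
[0.44681915 0.63358674 0.11696353]
```

View pics/s9.png

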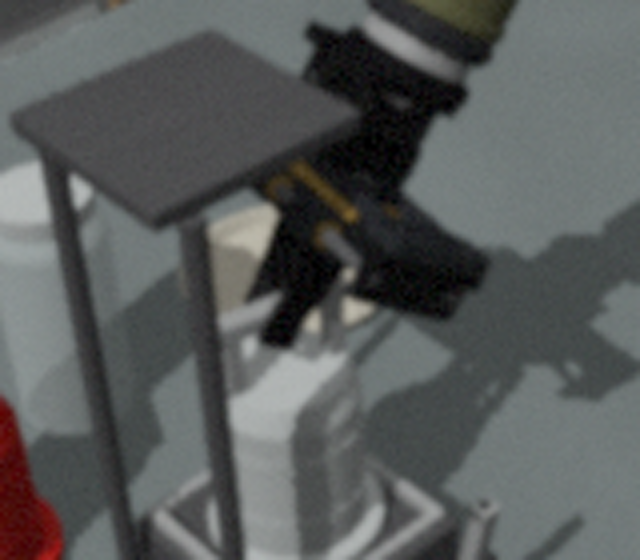

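View pics/w9.png

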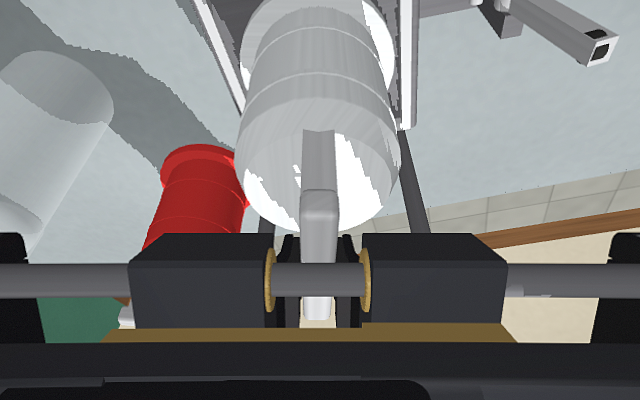

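The jaws hold the bar at 13.5 mm near its middle. Now I'll lift straight up.

Call:
send_rows:
  steps:
    - [[0,0,0],[0,0,0],0.0]
    - [[0,0.002,-0.003],[0,0,0],0.0]
    - [[0,0.004,-0.006],[0,0,0],0.0]
    - [[0,0.007,-0.01],[0,0,0],0.0]
    - [[0,0.01,-0.015],[0,0,0],0.0]
  grip_force: 55

```text
time_s: 8.92
tool_pos: [0.6944, -0.0517, 0.228]
tool_rot: [145.2, -0.1, 72.8]
force: [-0.9, 1.2, -5.2]
grip_width: 0.0133
```

Call:
send_rows:
  steps:
    - [[0,0.001,-0.001],[0,0,0],0.0]
    - [[0,0.002,-0.002],[0,0,0],0.0]
    - [[0,0.002,-0.003],[0,0,0],0.0]
    - [[0,0.003,-0.004],[0,0,0],0.0]
    - [[0,0.004,-0.006],[0,0,0],0.0]

```text
time_s: 9.33
tool_pos: [0.6949, -0.0512, 0.2361]
tool_rot: [145.1, -0.1, 72.8]
force: [-1.3, -0.2, -5.5]
grip_width: 0.0135
```

Run:
```python
from h import *
P,Q,o=state();print(P,o["tool_rot"],o["force"],o["wrist_torque"],o["grip_width"],o["time_s"])
c=cam("wrist");cv2.imwrite(f"pics/w10.png",c["pixels"][:,:,::-1])
c=cam("scene");p=c["pixels"][:,:,::-1][150:300,200:360]
cv2.imwrite(f"pics/s10.png",cv2.resize(p,None,fx=4,fy=4,interpolation=cv2.INTER_CUBIC))
```

```text
[ 0.69491732 -0.05119893  0.23610422] [ 1.45089619e+02 -1.17650615e-01  7.28167406e+01] [-1.30026677 -0.21453058 -5.49448291] [ 0.46598469  1.13393447 -0.06228823] 0.01352517259884962 9.3333
```

View pics/s10.png

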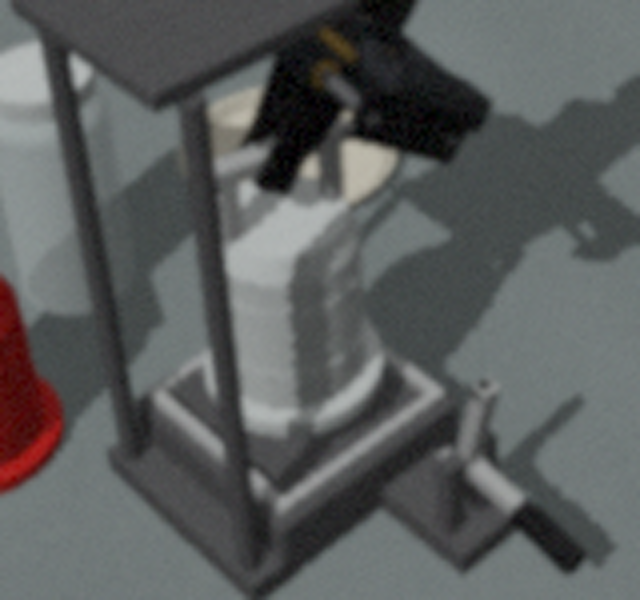

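View pics/w10.png

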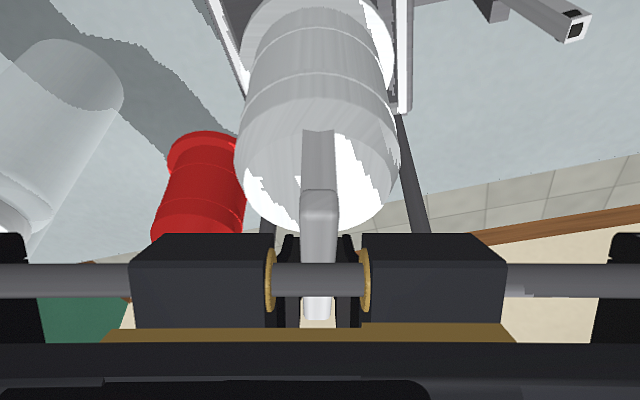

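The can is up about 24 mm, clear of the lip and level, and weighs about 5.4 N. Next I'll draw it out to the front. A radial lean over the dish would run joint 2 into its limit, so I'll turn the can clockwise on the way.

```bash
cat >> h.py <<'E'
def TG(G,yaw,th=35):
    L=lean(yaw,th);return (np.asarray(G)+.0187*L.as_matrix()[:,2],L)
E
python3 - <<'E'
from h import *
z=.253
P,Q,o=state();G0=P-.0187*Q.as_matrix()[:,2];print(G0,RS.inv().apply(G0-O))
wp=[TG(W(-.035,0,z),-17),TG(W(-.07,0,z),-17),TG(W(-.11,0,z),-42),TG(W(-.15,0,z),-67),TG((.5,-.15,z),-85),TG((.4645,-.2663,z),-100)]
plan(wp)
E
```

```text
[ 0.6851754  -0.04797796  0.25238775] [0.00106213 0.0011393  0.25238775]
t 9.43 pos [ 0.6954 -0.0511  0.2371] rot [145.   -0.2  72.8] F [ 0.2  0.5 -5.1] w 0.0135 q [ -3.   1.  -1. 109.  20.  38.  56.]
[-0.008, -0.028, -0.021] [0.0, -0.0, -0.004] deg 0 mm 36
[-0.007, -0.028, -0.02] [0.0, 0.0, 0.0] deg 0 mm 35
[-0.012, -0.033, -0.023] [-0.0, -0.25, 0.357] deg 25 mm 42
[-0.028, -0.027, -0.019] [0.0, -0.25, 0.357] deg 25 mm 43
[-0.081, 0.076, 0.053] [-0.0, -0.18, 0.257] deg 18 mm 123
[-0.048, 0.092, 0.064] [0.0, -0.15, 0.214] deg 15 mm 122
```

Call:
send_rows:
  steps:
    - [[-0.001,-0.004,-0.003],[0,0,0],0.0]
    - [[-0.002,-0.009,-0.007],[0,0,0],0.0]
    - [[-0.004,-0.015,-0.011],[0,0,0],0.0]
    - [[-0.006,-0.021,-0.016],[0,0,0],0.0]
    - [[-0.008,-0.028,-0.021],[0,0,0],0.0]

```text
time_s: 9.85
tool_pos: [0.6584, -0.0485, 0.2377]
tool_rot: [145.0, -0.1, 72.8]
force: [0.4, -0.4, -4.2]
grip_width: 0.0137
```

Call:
send_rows:
  steps:
    - [[-0.001,-0.006,-0.004],[0,0,0],0.0]
    - [[-0.003,-0.011,-0.008],[0,0,0],0.0]
    - [[-0.004,-0.017,-0.012],[0,0,0],0.0]
    - [[-0.006,-0.023,-0.016],[0,0,0],0.0]
    - [[-0.007,-0.028,-0.02],[0,0,0],0.0]

```text
time_s: 10.27
tool_pos: [0.6236, -0.0451, 0.238]
tool_rot: [145.0, -0.1, 72.8]
force: [-0.3, -0.3, -5.2]
grip_width: 0.0133
```

Run:
```python
from h import *
z=.253
P,Q,o=state();G0=P-.0187*Q.as_matrix()[:,2];print(RS.inv().apply(G0-O),o["wrist_torque"])
plan([TG(W(-.11,0,z),-42),TG(W(-.15,0,z),-67)])
c=cam("scene");p=c["pixels"][:,:,::-1][150:300,200:360]
cv2.imwrite(f"pics/s11.png",cv2.resize(p,None,fx=4,fy=4,interpolation=cv2.INTER_CUBIC))
```

```text
[-0.07102469 -0.00038892  0.25329483] [0.48308636 1.24381616 0.00633108]
t 10.27 pos [ 0.6236 -0.0451  0.238 ] rot [ 1.45e+02 -1.00e-01  7.28e+01] F [-0.3 -0.3 -5.2] w 0.0133 q [ -3.  -8.  -2. 117.  20.  39.  55.]
[-0.012, -0.032, -0.022] [-0.001, -0.25, 0.353] deg 25 mm 41
[-0.028, -0.027, -0.019] [0.0, -0.25, 0.357] deg 25 mm 43
```

View pics/s11.png

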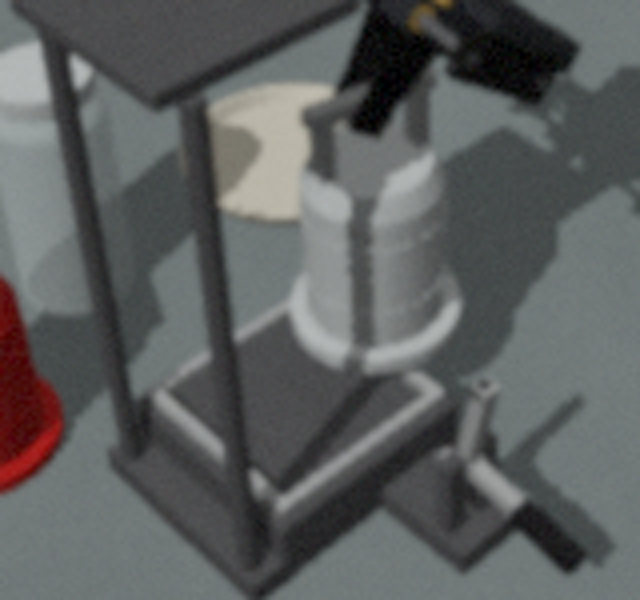

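Call:
send_rows:
  steps:
    - [[-0.001,-0.007,-0.005],[0,-0.05,0.071],0.0]
    - [[-0.003,-0.014,-0.01],[0,-0.1,0.142],0.0]
    - [[-0.006,-0.02,-0.014],[0,-0.15,0.214],0.0]
    - [[-0.009,-0.026,-0.018],[0,-0.2,0.285],0.0]
    - [[-0.012,-0.032,-0.022],[0,-0.25,0.357],0.0]

```text
time_s: 10.73
tool_pos: [0.5838, -0.0443, 0.2382]
tool_rot: [145.0, -0.2, 47.7]
force: [-0.9, -0.0, -5.7]
grip_width: 0.0135
```

Call:
send_rows:
  steps:
    - [[-0.004,-0.006,-0.004],[0,-0.05,0.071],0.0]
    - [[-0.01,-0.012,-0.008],[0,-0.1,0.142],0.0]
    - [[-0.016,-0.017,-0.012],[0,-0.15,0.214],0.0]
    - [[-0.022,-0.022,-0.016],[0,-0.2,0.285],0.0]
    - [[-0.028,-0.027,-0.019],[0,-0.25,0.357],0.0]

```text
time_s: 11.15
tool_pos: [0.5411, -0.042, 0.2382]
tool_rot: [145.2, -0.3, 22.7]
force: [0.5, 0.4, -5.0]
grip_width: 0.0137
```

Run:
```python
from h import *
z=.253
P,Q,o=state();G0=P-.0187*Q.as_matrix()[:,2];print(RS.inv().apply(G0-O),o["wrist_torque"])
plan([TG((.5,-.15,z),-85),TG((.4645,-.2663,z),-100)])
c=cam("scene");p=c["pixels"][:,:,::-1]
cv2.imwrite(f"pics/s12.png",p)
```

```text
[-0.14800174  0.00133547  0.2535331 ] [ 1.32049211  0.34169612 -0.00300768]
t 11.15 pos [ 0.5411 -0.042   0.2382] rot [145.2  -0.3  22.7] F [ 0.5  0.4 -5. ] w 0.0137 q [ -5.   1. -16. 110.  37.  73. -11.]
[-0.083, 0.077, 0.054] [-0.004, -0.181, 0.251] deg 18 mm 125
[-0.048, 0.092, 0.064] [0.0, -0.15, 0.214] deg 15 mm 122
```

View pics/s12.png

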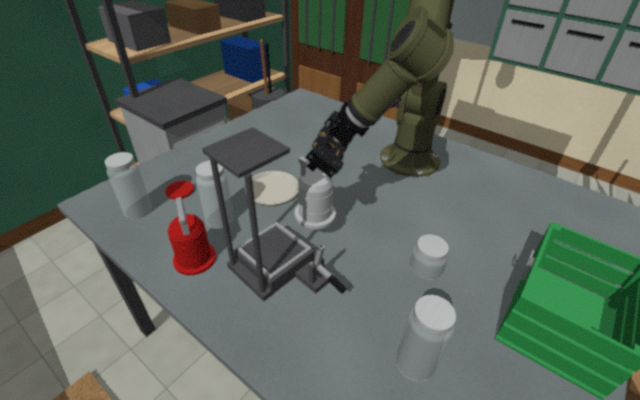

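Call:
send_rows:
  steps:
    - [[-0.005,0.005,0.003],[-0.001,-0.015,0.021],0.0]
    - [[-0.014,0.013,0.009],[-0.002,-0.036,0.05],0.0]
    - [[-0.024,0.022,0.015],[-0.003,-0.057,0.08],0.0]
    - [[-0.034,0.031,0.022],[-0.003,-0.078,0.11],0.0]
    - [[-0.044,0.041,0.029],[-0.004,-0.1,0.14],0.0]

```text
time_s: 11.62
tool_pos: [0.5187, -0.1095, 0.2375]
tool_rot: [144.9, 0.0, 12.7]
force: [-0.1, 0.1, -5.8]
grip_width: 0.0134
```

Run:
```python
from h import *
z=.253
plan([TG((.48,-.2,z),-90),TG((.4645,-.2663,z),-100)])
T=cam("top");cv2.imwrite("pics/t13.png",T["pixels"][:,:,::-1])
```

```text
t 11.62 pos [ 0.5187 -0.1095  0.2375] rot [144.9   0.   12.7] F [-0.1  0.1 -5.8] w 0.0134 q [ -2.   0. -13. 110.  37.  75. -14.]
[-0.06, 0.074, 0.052] [0.002, -0.128, 0.182] deg 13 mm 109
[-0.017, 0.054, 0.038] [0.0, -0.1, 0.143] deg 10 mm 68
```

View pics/t13.png

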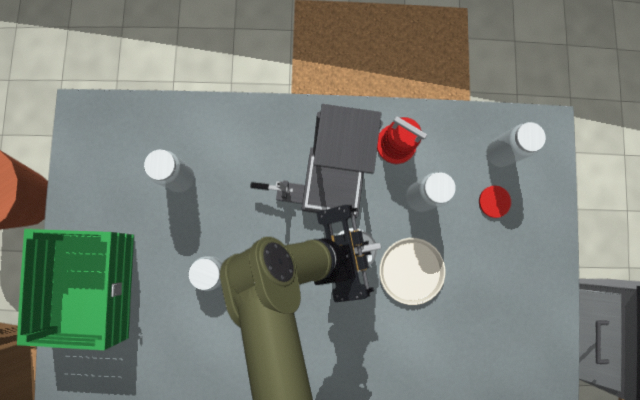

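The top view shows the dish unshaded at (412,271), the can approaching it, the clamp lever lying open at (258,186), and the jars where they were.

Call:
send_rows:
  steps:
    - [[-0.012,0.014,0.01],[0,-0.025,0.036],0.0]
    - [[-0.024,0.029,0.021],[0,-0.051,0.073],0.0]
    - [[-0.036,0.044,0.031],[0,-0.077,0.11],0.0]
    - [[-0.048,0.059,0.042],[0,-0.102,0.146],0.0]
    - [[-0.06,0.074,0.052],[0.002,-0.128,0.182],0.0]

```text
time_s: 12.08
tool_pos: [0.4802, -0.2114, 0.2374]
tool_rot: [145.0, 0.1, -0.1]
force: [0.1, -0.9, -5.6]
grip_width: 0.0134
```

Run:
```python
from h import *
z=.23
im=cv2.imread("pics/t13.png");hsv=cv2.cvtColor(im,cv2.COLOR_BGR2HSV)
T=cam("top")
g=cv2.Canny(cv2.GaussianBlur(im,(3,3),0),60,120)[225:320,370:460]
ys,xs=np.nonzero(g);pts=np.c_[xs+370.,ys+225.]
r=np.hypot(pts[:,0]-412,pts[:,1]-271.5);p=pts[(r>31)&(r<36)]
W3=np.array([onz(T,u,v,.018)[:2] for u,v in p])
A=np.c_[2*W3,np.ones(len(W3))];s=np.linalg.lstsq(A,(W3**2).sum(1),rcond=None)[0];print("dish",s[:2],np.sqrt(s[2]+s[0]**2+s[1]**2),len(p))
plan([TG((.4645,-.2663,z),-100)])
```

```text
dish [ 0.46371455 -0.26743784] 0.08977865524835396 299
t 12.13 pos [ 0.478  -0.2166  0.2381] rot [144.8   0.2  -0.6] F [-1.5 -6.4 -4.4] w 0.0134 q [  4.   0.  -7. 110.  36.  75. -14.]
[-0.015, 0.036, 0.054] [0.004, -0.093, 0.136] deg 9 mm 67
```

Run:
```python
from h import *
c=cam("scene");p=c["pixels"][:,:,::-1][110:260,200:360]
cv2.imwrite(f"pics/s14.png",cv2.resize(p,None,fx=4,fy=4,interpolation=cv2.INTER_CUBIC))
c=cam("wrist");cv2.imwrite(f"pics/w14.png",c["pixels"][:,:,::-1])
plan([TG((.4637,-.2670,.235),-100)])
```

```text
t 12.23 pos [ 0.4799 -0.2122  0.2375] rot [ 1.45e+02  1.00e-01 -2.00e-01] F [ 0.9  0.7 -5.4] w 0.0133 q [  4.   0.  -7. 110.  36.  75. -14.]
[-0.018, 0.043, 0.052] [0.0, -0.098, 0.141] deg 10 mm 70
```

View pics/s14.png

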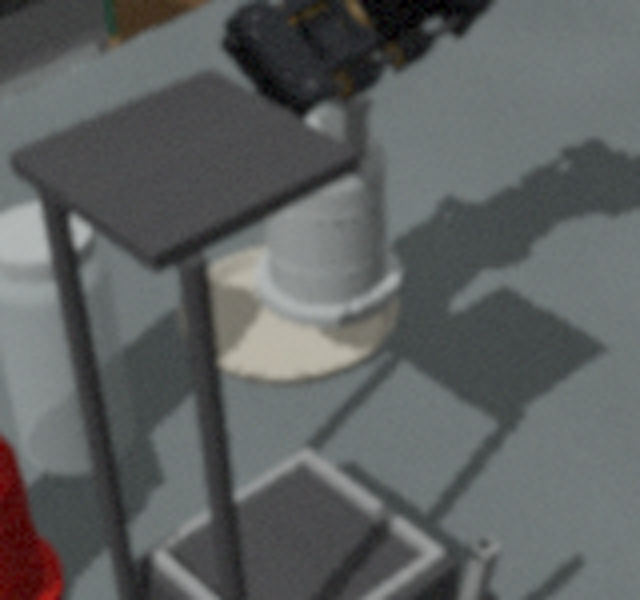

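View pics/w14.png

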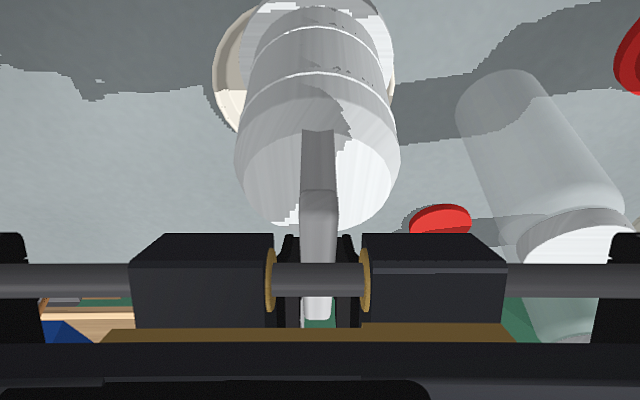

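Call:
send_rows:
  steps:
    - [[-0.001,0.003,0.004],[0,-0.007,0.01],0.0]
    - [[-0.003,0.009,0.011],[0,-0.02,0.03],0.0]
    - [[-0.006,0.016,0.019],[0,-0.036,0.053],0.0]
    - [[-0.01,0.024,0.028],[0,-0.054,0.078],0.0]
    - [[-0.013,0.031,0.037],[0,-0.071,0.102],0.0]

```text
time_s: 12.65
tool_pos: [0.4681, -0.2568, 0.2247]
tool_rot: [145.0, 0.1, -7.1]
force: [0.2, -1.4, -5.2]
grip_width: 0.0132
```

Run:
```python
from h import *
plan([TG((.4637,-.2670,.22),-100)])
```

```text
t 12.65 pos [ 0.4681 -0.2568  0.2247] rot [ 1.45e+02  1.00e-01 -7.10e+00] F [ 0.2 -1.4 -5.2] w 0.0132 q [  7.   3.  -4. 109.  36.  75. -17.]
[-0.004, 0.006, 0.029] [0.001, -0.029, 0.043] deg 3 mm 30
```

Call:
send_rows:
  steps:
    - [[-0.001,0.002,0.009],[0,-0.009,0.013],0.0]
    - [[-0.002,0.004,0.017],[0,-0.018,0.026],0.0]
    - [[-0.003,0.005,0.023],[0,-0.024,0.035],0.0]
    - [[-0.004,0.006,0.027],[0,-0.028,0.041],0.0]
    - [[-0.004,0.006,0.029],[0,-0.029,0.043],0.0]

```text
time_s: 13.07
tool_pos: [0.4617, -0.2765, 0.2039]
tool_rot: [145.0, 0.0, -9.9]
force: [-0.9, -0.9, -5.8]
grip_width: 0.0138
```

Run:
```python
from h import *
plan([TG((.4637,-.2670,.20),-100),TG((.4637,-.2670,.186),-100)])
P,Q,o=state();print("G",P-.0187*Q.as_matrix()[:,2],o["wrist_torque"])
c=cam("scene");p=c["pixels"][:,:,::-1][110:260,200:360]
cv2.imwrite(f"pics/s15.png",cv2.resize(p,None,fx=4,fy=4,interpolation=cv2.INTER_CUBIC))
c=cam("top");p=c["pixels"][:,:,::-1][220:320,340:480]
cv2.imwrite(f"pics/t15.png",cv2.resize(p,None,fx=5,fy=5,interpolation=cv2.INTER_CUBIC))
```

```text
t 13.07 pos [ 0.4617 -0.2765  0.2039] rot [145.    0.   -9.9] F [-0.9 -0.9 -5.8] w 0.0138 q [  8.   4.  -3. 110.  37.  73. -18.]
[0.0, -0.01, 0.016] [0.0, -0.001, 0.002] deg 0 mm 19
[0.0, -0.008, 0.011] [0.0, 0.0, 0.0] deg 0 mm 14
G [ 0.46350506 -0.26594474  0.21918185] [ 1.25200337 -0.3213733  -0.01396097]
```

View pics/s15.png

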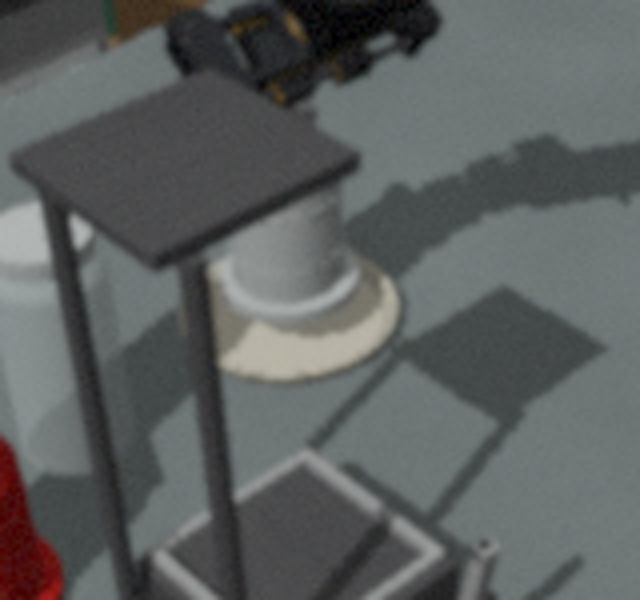

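View pics/t15.png

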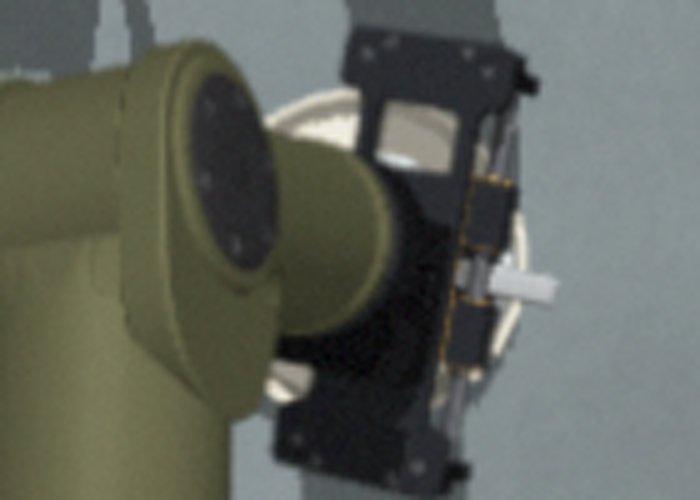

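Run:
```python
from h import *
T=cam("top");S=cam("scene")
h=np.array([np.cos(np.radians(-100)),np.sin(np.radians(-100)),0])
G=np.array([.4635,-.2659,.2192])
print("top end",(proj(T,G+.044*h+[0,0,.007])-[340,220])*5)
f=np.array([.4635,-.2659,.0422+.006])
n=np.array([proj(S,f+.056*np.array([np.cos(a),np.sin(a),0])) for a in np.linspace(0,6.28,100)])
print("flange scene x",((n[:,0].min()-200)*4,(n[:,0].max()-200)*4),"ymax",(n[:,1].max()-110)*4)
plan([])
```

```text
top end [558.65805107 291.20912677]
flange scene x (np.float64(215.78488776727204), np.float64(354.8659879299696)) ymax 317.7214907147563
t 13.27 pos [ 0.4626 -0.2757  0.2049] rot [ 1.45e+02 -1.00e-01 -9.80e+00] F [-0.1  1.  -5.6] w 0.0136 q [  8.   4.  -3. 110.  37.  73. -18.]
```

Call:
send_rows:
  steps:
    - [[0,-0.002,0.003],[0,0,0],0.0]
    - [[0,-0.005,0.007],[0,0,0],0.0]
    - [[0,-0.008,0.011],[0,0,0],0.0]
    - [[0,-0.01,0.014],[0,0,0],0.0]
    - [[0,-0.012,0.017],[0,0,0],0.0]

```text
time_s: 13.68
tool_pos: [0.462, -0.2759, 0.1831]
tool_rot: [145.0, 0.0, -9.8]
force: [0.2, 0.5, -5.2]
grip_width: 0.0136
```

Call:
send_rows:
  steps:
    - [[0,-0.001,0.002],[0,0,0],0.0]
    - [[0,-0.002,0.003],[0,0,0],0.0]
    - [[0,-0.003,0.005],[0,0,0],0.0]
    - [[0,-0.004,0.006],[0,0,0],0.0]
    - [[0,-0.005,0.007],[0,0,0],0.0]

```text
time_s: 14.1
tool_pos: [0.4623, -0.2761, 0.1752]
tool_rot: [145.0, -0.0, -9.8]
force: [-0.0, 0.4, -4.7]
grip_width: 0.0135
```

Call:
send_rows:
  steps:
    - [[0,-0.001,0.001],[0,0,0],0.0]
    - [[0,-0.001,0.002],[0,0,0],0.0]
    - [[0,-0.002,0.003],[0,0,0],0.0]
    - [[0,-0.002,0.003],[0,0,0],0.0]
    - [[0,-0.003,0.004],[0,0,0],0.0]

```text
time_s: 14.52
tool_pos: [0.4624, -0.276, 0.1704]
tool_rot: [145.0, -0.0, -9.8]
force: [1.6, -0.3, -4.6]
grip_width: 0.0137
```

Run:
```python
from h import *
P,Q,o=state();print("G",P-.0187*Q.as_matrix()[:,2],o["force"])
c=cam("scene");p=c["pixels"][:,:,::-1][110:260,200:360]
cv2.imwrite(f"pics/s16.png",cv2.resize(p,None,fx=4,fy=4,interpolation=cv2.INTER_CUBIC))
```

```text
G [ 0.46420922 -0.26540588  0.18574435] [ 1.58770412 -0.34430779 -4.62606317]
```

View pics/s16.png

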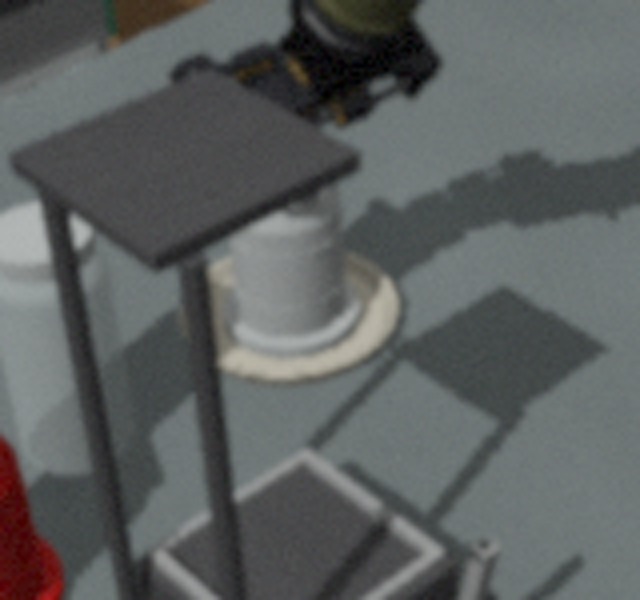

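Call:
send_rows:
  steps:
    - [[0,0,0.001],[0,0,0],0.0]
    - [[0,-0.001,0.001],[0,0,0],0.0]
    - [[0,-0.001,0.001],[0,0,0],0.0]
    - [[0,-0.001,0.002],[0,0,0],0.0]
    - [[0,-0.001,0.002],[0,0,0],0.0]

```text
time_s: 14.98
tool_pos: [0.4622, -0.2763, 0.168]
tool_rot: [145.0, -0.0, -9.8]
force: [0.2, 0.5, -5.2]
grip_width: 0.0135
```

Call:
send_rows:
  steps:
    - [[0,0,0.001],[0,0,0],0.0]
    - [[0,0,0.001],[0,0,0],0.0]
    - [[0,-0.001,0.001],[0,0,0],0.0]
    - [[0,-0.001,0.001],[0,0,0],0.0]
    - [[0,-0.001,0.001],[0,0,0],0.0]

```text
time_s: 15.4
tool_pos: [0.4623, -0.2767, 0.1679]
tool_rot: [144.9, -0.1, -9.9]
force: [-2.6, 0.2, 4.9]
grip_width: 0.0135
```

Contact: the force in z went from −5 to +5 N. I'll ease off slightly, then open.

Call:
send_rows:
  steps:
    - [[0,0,-0.001],[0,0,0],0.0]
    - [[0,0,-0.001],[0,0,0],0.0]
    - [[0,0,-0.001],[0,0,0],0.0]
    - [[0,0,-0.001],[0,0,0],0.0]
    - [[0,0,-0.001],[0,0,0],0.0]
  grip_force: 15

```text
time_s: 15.82
tool_pos: [0.4623, -0.276, 0.1679]
tool_rot: [144.9, -0.0, -9.8]
force: [-0.8, -1.8, 3.3]
grip_width: 0.014
```

Call:
send_rows:
  steps:
    - [[0,0,0],[0,0,0],0.016]
    - [[0,0,0],[0,0,0],0.02]
    - [[0,0,0],[0,0,0],0.03]
    - [[0,0,0],[0,0,0],0.04]
    - [[0,0,0],[0,0,0],0.05]

```text
time_s: 16.23
tool_pos: [0.4628, -0.2748, 0.1672]
tool_rot: [145.0, -0.0, -9.8]
force: [0.1, -0.4, 0.4]
grip_width: 0.032
```

Call:
send_rows:
  steps:
    - [[0,0,0],[0,0,0],0.055]
    - [[0,0,0],[0,0,0],0.055]
    - [[0,0,0],[0,0,0],0.055]
    - [[0,0,0],[0,0,0],0.055]
    - [[0,0,0],[0,0,0],0.055]

```text
time_s: 16.65
tool_pos: [0.4624, -0.2754, 0.1675]
tool_rot: [145.0, -0.0, -9.8]
force: [0.3, -0.3, -0.7]
grip_width: 0.0539
```

Run:
```python
from h import *
plan([])
c=cam("wrist");cv2.imwrite(f"pics/w17.png",c["pixels"][:,:,::-1])
```

```text
t 16.65 pos [ 0.4624 -0.2754  0.1675] rot [145.   -0.   -9.8] F [ 0.3 -0.3 -0.7] w 0.0539 q [  8.   6.  -3. 112.  38.  70. -21.]
```

View pics/w17.png

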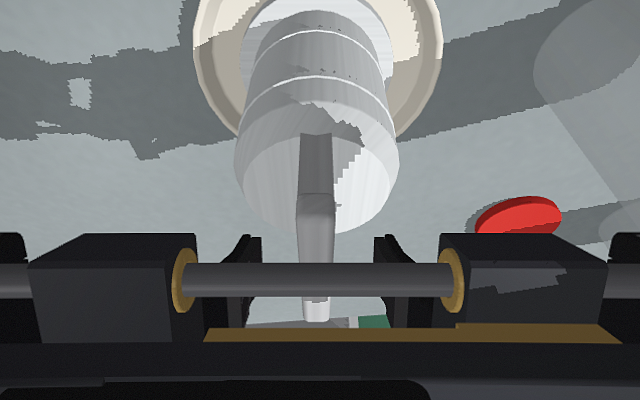

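Call:
send_rows:
  steps:
    - [[0,0,-0.01],[0,0,0],0.055]
    - [[0,0,-0.025],[0,0,0],0.055]
    - [[0,0,-0.045],[0,0,0],0.055]
    - [[0,0,-0.065],[0,0,0],0.055]
    - [[0,0,-0.09],[0,0,0],0.055]

```text
time_s: 17.12
tool_pos: [0.4706, -0.224, 0.2419]
tool_rot: [145.0, 0.0, -9.9]
force: [-0.4, 0.6, -0.6]
grip_width: 0.0549
```

Call:
send_rows:
  steps:
    - [[0,0.006,-0.02],[0,0,0],0.055]
    - [[0,0.012,-0.04],[0,0,0],0.055]
    - [[0,0.018,-0.06],[0,0,0],0.055]
    - [[0,0.024,-0.08],[0,0,0],0.055]
    - [[0,0.028,-0.09],[0,0,0],0.055]

```text
time_s: 17.53
tool_pos: [0.4771, -0.1948, 0.334]
tool_rot: [145.0, -0.2, -9.7]
force: [0.4, -0.0, -0.6]
grip_width: 0.0546
```

Call:
send_rows:
  steps:
    - [[0,0,0],[0,0,0],0.055]
    - [[0,0,0],[0,0,0],0.055]
    - [[0,0,0],[0,0,0],0.055]
    - [[0,0,0],[0,0,0],0.055]
    - [[0,0,0],[0,0,0],0.055]

```text
time_s: 17.95
tool_pos: [0.4753, -0.1966, 0.3298]
tool_rot: [145.0, 0.1, -9.9]
force: [0.0, 0.2, -0.6]
grip_width: 0.0548
```

Run:
```python
from h import *
plan([])
c=cam("scene");cv2.imwrite("pics/s18.png",c["pixels"][:,:,::-1])
c=cam("top");cv2.imwrite("pics/t18.png",c["pixels"][:,:,::-1])
```

```text
t 17.95 pos [ 0.4753 -0.1966  0.3298] rot [ 1.45e+02  1.00e-01 -9.90e+00] F [ 0.   0.2 -0.6] w 0.0548 q [  3.   1.  -7.  99.  34.  90. -17.]
```

View pics/s18.png

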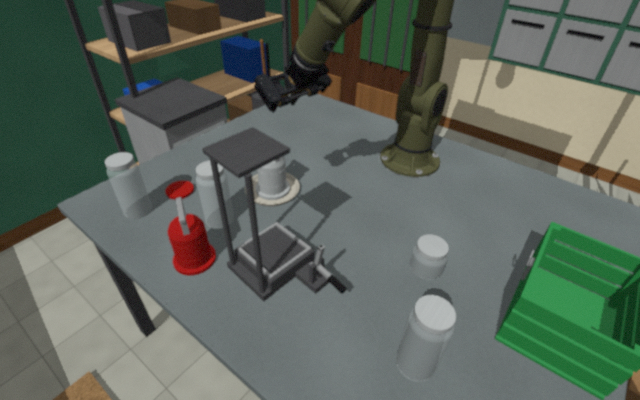

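View pics/t18.png

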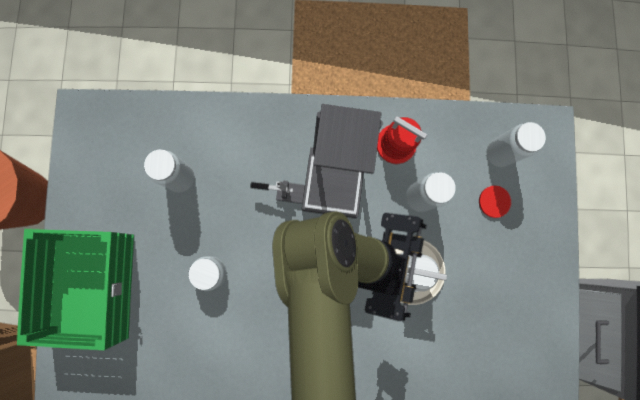

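Call:
send_rows:
  steps:
    - [[0,-0.019,-0.014],[0,0,0],0.055]
    - [[0,-0.038,-0.028],[0,0,0],0.055]
    - [[0,-0.06,-0.042],[0,0,0],0.055]
    - [[0,-0.08,-0.056],[0,0,0],0.055]
    - [[0,-0.098,-0.069],[0,0,0],0.055]

```text
time_s: 18.47
tool_pos: [0.4964, -0.0767, 0.3308]
tool_rot: [145.0, 0.0, -9.8]
force: [-0.3, -0.9, 0.2]
grip_width: 0.0551
```

Call:
send_rows:
  steps:
    - [[0,0,0],[0,0,0],0.055]
    - [[0,0,0],[0,0,0],0.055]
    - [[0,0,0],[0,0,0],0.055]
    - [[0,0,0],[0,0,0],0.055]
    - [[0,0,0],[0,0,0],0.055]

```text
time_s: 18.88
tool_pos: [0.4961, -0.0795, 0.3314]
tool_rot: [145.0, -0.0, -9.9]
force: [-0.4, 0.6, 0.5]
grip_width: 0.0548
```

Run:
```python
from h import *
plan([])
T=cam("top");S=cam("scene");w=cam("wrist")
im=T["pixels"][:,:,::-1].copy()
a=cv2.resize(im[230:310,370:455],(400,376),interpolation=cv2.INTER_CUBIC)
b=cv2.resize(w["pixels"][:,:,::-1],(400,250))
b=cv2.copyMakeBorder(b,0,126,0,0,cv2.BORDER_CONSTANT)
cv2.imwrite("pics/f.png",np.hstack([a,b]))
g=cv2.Canny(cv2.GaussianBlur(im,(3,3),0),60,120)[225:320,370:460]
ys,xs=np.nonzero(g);pts=np.c_[xs+370.,ys+225.]
r=np.hypot(pts[:,0]-412,pts[:,1]-271.5);p=pts[(r>31)&(r<36)]
W3=np.array([onz(T,u,v,.018)[:2] for u,v in p])
A=np.c_[2*W3,np.ones(len(W3))];s=np.linalg.lstsq(A,(W3**2).sum(1),rcond=None)[0];print("dish",s[:2],np.sqrt(s[2]+s[0]**2+s[1]**2))
b0=cv2.imread("pics/t13.png")
d=cv2.absdiff(im,b0).max(2)
for n,(u,v) in dict(squat=(206,273),a=(162,166),b=(440,187)).items(): print(n,d[v-20:v+20,u-20:u+20].mean())
```

```text
t 18.88 pos [ 0.4961 -0.0795  0.3314] rot [145.   -0.   -9.9] F [-0.4  0.6  0.5] w 0.0548 q [ -4.   6. -13.  94.  32.  97. -28.]
dish [ 0.46332645 -0.26763738] 0.0900289082061856
squat 78.373125
a 5.633125
b 5.748125
```

View pics/f.png

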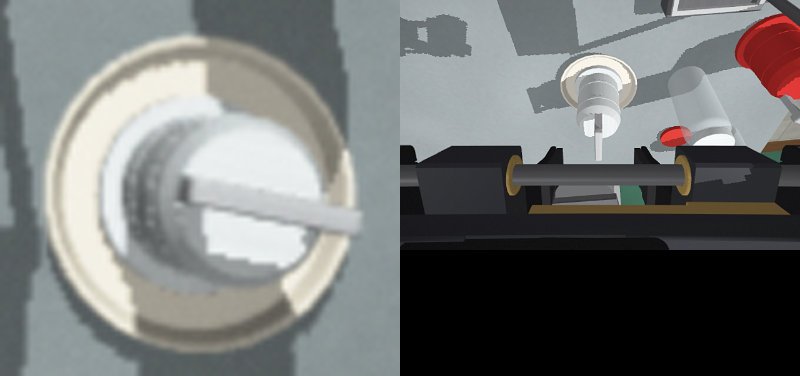

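The can stands centred and flat in the dish. The dish fit moved less than 0.5 mm, and the squat jar's difference score comes from the arm covering it in this picture (in the last clear one it was still at (206,273)).

Run:
```python
from h import *
print(env.sign_off())
```

```text
the job is handed in; nothing more can be done
None
```

I swung the clamp's lever over and it stayed open. I then lifted the grey can about 24 mm straight up by its handle, drew it out to the front and set it down in the dish. The can was let go and the arm moved clear; I handed the job in at about 19 s on the robot's clock.

**Last checks:**
- **Can:** it stands upright inside the dish rim, centred to within about 3 mm. The gripper read about 5 N downward while carrying it and pressed down with about 5 N at touchdown.
- **Dish:** its fitted centre was within 0.5 mm of the reading taken before placing.
- **Clamp:** it still showed open in the last full views.
- **Tall jars:** both are unchanged.
- **Squat jar:** the final picture comparison flagged it, because the arm was covering it. In the last clear view it was still where it started.
- **Force:** one brief sideways reading of about 6 N during the carry was from the arm slowing down. The can had not slipped in the grip.

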